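Lock the tilting bottle cradle with its quick-release lever

TASK

Lock the tilting bottle cradle with its quick-release skewer: turn the four-armed nut until the cam lever meets firm resistance about half-way through its swing, then close the lever fully home so that it stays shut and the cradle is clamped firmly but not overtightened. Never force the lever, and leave the other things on the bench where they are.

Things in the scene. Friction and masses are not known exactly. Their poses are not given: they have to be found in the camera images.
- nut (a joint): Angle (rad) of the four-armed steel hand nut at the skewer's -y end. + tightens: clockwise seen from the nut's own end, its upper arms move towards the cradle's +x. An arm points straight up at every multiple of pi/2. Range -1.5 to 9. Stiff: turns at about 0.36 N m, stays where left, can be turned back. One turn (2 pi) draws the lever's pivot 10 mm towards the nut.
- nut_hub (a point): Centre of the nut, on the skewer's axis, in the plane of its arms; fixed to the cradle, axes as the cradle's, 100 mm above the bench. Hub 32 mm across, 45 mm long; four round arms 90 degrees apart, 10 mm thick, ending 51 mm from the axis, turn in an upright plane. How far to turn differs each time with the pad's seat (by 4 mm, not measured): 0.8 to 4 rad of tightening from the start.
- cradle: Tilting bottle cradle fixed to the bench: navy base 210 x 110 x 14 mm, two upright ears (outer faces 35 mm either side of the middle, 118 mm high) that carry the skewer, and behind (+x) a trough with a glass bottle (top 118 mm high). Origin on the bench under the skewer's middle; x from skewer to bottle, y along the skewer from nut to lever, z up.
- lever (a joint): Cam lever at the skewer's +y end, swings level, anticlockwise from above. Rad: 0 open, pointing 65 degrees from the cradle's +x towards +y; grows as it closes; 2.0 fully home against its stop, pointing along the cradle's -x. Unloaded it moves at 0.12 N m and stays where left. Dead centre is at 1.83, beyond it the load holds it home; short of it the loaded cam can push it open.
- lever_hinge (a point): The lever's pivot, 100 mm above the bench, on the skewer's axis. The round cam (radius 12, off-centre by 7 mm, polished and greased) reaches 12 - 7 cos(lever value + 1.309) mm towards the pad; once it bites, the pad resists with about 55 N per mm. With the nut right it bites at a lever value of 0.8 to 1.05; later is too loose, earlier is overtight.
- lever_push (a point): Middle of the lever's handle, 60 mm from the pivot, 100 mm above the bench: push here, sideways. Until the cam bites it takes about 2 N; then the push grows by some 3 N per 0.1 rad. Rightly set, it peaks at about 6 to 11 N; more than 18 N short of home is forcing it.
- handle: The lever's flat aluminium handle, 10 mm thick, 18 mm high (91 to 109 mm above the bench), from the pivot to its rounded end at 80 mm, with the steel cam (24 mm round) at its root. Origin at the pivot; x points along the handle to its end, z up; pushed in +y it closes. The cam bears on a rubber pressure pad between lever and near ear: that is the clamping force.
- screw_cap: Loose blue screw cap, 44 mm across, 24 mm high. Bystander.
- spanner: Loose steel spanner, 130 mm long, lying flat. Bystander.
- beaker: Loose small glass beaker, 52 mm across, 55 mm high. Bystander.
- timer_box: Loose white plastic timer box, 70 x 50 x 30 mm. Bystander.
- sample_bottle: Loose capped glass bottle, 60 mm across, 110 mm high, standing. Bystander.
- flask: Loose conical glass flask, 76 mm across, 110 mm high. Bystander.

How it is judged:
On the way:
1. the lever meets firm resistance (over 25 N on its cam and handle) while it is still well short of home (under 1.3 rad) (value of joint lever below 1.3 rad and contact force between handle and anything else above 25 N), for 0.1 s.
At the end, for the whole second after the job is handed in: the lever is fully home (over 1.93 of 2.0 rad) and stays there, and its cam presses on the pad with 110 to 190 N (value of joint lever above 1.93 rad and contact force between handle and anything else between 110 and 190 N); the robot touches nothing.
It fails at once if the lever is forced with more than 18 N while it is short of home (under 1.9 rad) (contact force between the fingers and handle above 18 N and value of joint lever below 1.9 rad).
It fails at once if a bystander is pushed more than 30 mm away (distance of any of screw_cap, spanner, beaker, timer_box, sample_bottle, flask from where it was at the start of the episode above 0.03 m).
It also fails if it takes over 72 s, if anything falls off the work surface, if the arm or the gripper's body presses on something with over 40 N, if the wrist force passes 120 N, or if a joint passes its speed limit or range.

ROBOT

A 7-joint arm with a two-finger parallel gripper is mounted at the origin on the work surface. World frame = base frame: x ahead of the robot, y to its left, z up, the work surface at z = 0. Lengths are in m, angles in rad, forces in N, time in s.
With the tool pointing down it reaches from about 0.4 to 0.85 m from the base axis. Payload 4.5 kg.
Tool frame: the origin (TCP) lies midway between the tips of the shut fingers; the grasp point (between the pads) lies 19 mm behind it; z points along the fingers, x is the direction in which the jaws open and shut, and the axes are right-handed (so a half turn about z gives the same grasp; the last joint's range is limited). The gripper opens to 88 mm and grips with 3 to 60 N. Pads are 18 mm wide; open, the fingers measure 123 mm over their backs; the gripper's body (75 mm by 187 mm) begins 45 mm behind the grasp point.
Start: joints at [1.174, 0.689, -0.195, 1.565, 0.157, 0.902, -0.215], TCP at [0.261, -0.568, 0.239] pointing down, gripper open.
Joint ranges: [-3.01, 3.01], [-0.46, 2.08], [-1.47, 1.51], [0.13, 2.56], [-1, 4.14], [0.04, 2.09], [-2.66, 2.66]. Speed limits (rad/s): [2.57, 2.57, 3.14, 3.14, 3.14, 3.14, 3.14].

INTERFACE

Orientations are given as a unit quaternion [x, y, z, w].
In Python, from plant import r gives the robot as it stands. The module is installed in compiled form; this text tells all that it offers.
- The arm moves only by the tool play_rows, never from a script. Its argument "increments" is a list of rows, each a list of 7 numbers: the opening, from 0 (shut) to 1 (fully open), then the shift along the tool's x, y, z in mm, then the turn, a rotation vector about the tool's x, y, z in rad. In form: [[hand, dx, dy, dz, wx, wy, wz], ...]. A call has exactly 8 rows; each row shifts and turns the pose as measured when the row begins, along the tool's axes as they then stand; what a row does not reach is not made up. A row lasts 1/8 s, in which the tool goes at most 62.5 mm and 10.7 degrees, less where a joint would pass 70% of its speed; a pose out of reach is approached as far as the arm can. A call is refused whole if a number of a shift passes 62.5 or a number of a turn 0.188, either way. A call with a gripper value outside its range is refused whole. The fingers move at their own pace and stop on an object; "grip_force" is the grip in N (left out, the last holds). Time passes only in rows, so rows that do not move let the fingers close, or fill a call up. It gives the time, the measured TCP pose, the force and the opening at its end, in the units of the state.
- r.get_state(): the state, without advancing time (a new reading comes with each control period).
- r.snapshot(name): name is "scene" or "top" or "wrist"; returns the picture (384x512x3 uint8, red, green, blue); there is no depth.
- r.get_calibration(name): a dict with "fx", "fy", "cx", "cy" (pixels), "R" (3x3) and "t" (3): a world point X has camera coordinates R X + t. Camera axes: x right, y down, z forward; pixel columns grow to the right and rows downward; lengths in m; the calibration is good to about 2 mm. A picture is of the moment at which its call begins: read the wrist's pose just before it. get_calibration takes no time and is no camera call; for the wrist camera it gives the pose at the moment of the call.
- r.finish_job(): hands the job in, once; it reports no verdict.
The state is a dict: "clock": time; "q": joint angles; "qd": joint speeds; "joint_torque": joint torques, N m; "tool_pos": TCP position; "eef_rot": TCP orientation; "contact_force": force on the tool from outside, world axes, zero at the start; "moment": the same for the moment, N m; "opening": opening from 0.0 (shut) to 1.0 (fully open).
Only numpy, scipy, OpenCV 4.12 (cv2) and the standard library are available. Lean on these libraries where they do the work, as an engineer would, in place of code of your own. Each camera call takes 0.05 s, during which the arm holds its last target.

## Working session

There is one attempt and no reset: what is moved stays moved. The work goes in short steps, Python scripts to look and compute and a tool call to move; the robot and the scene stay as the last step left them, time stands still between calls to the robot, and variables do not carry over. Pictures are saved under pics/ and viewed, and the job is handed in when it is done.

Besides the shell and the picture viewer there is one more tool, called after ">>>" in YAML: its name, and indented under it one key for each argument. play_rows: Moves the arm, as the interface text tells. Its arguments: {"type":"object","properties":{"increments":{"type":"array"},"grip_force":{"type":"number"}},"required":["increments"]}

```bash
mkdir -p pics; cat > h.py <<'E'
from plant import r
import numpy as np, cv2
def snap(n,f):
    cv2.imwrite('pics/'+f+'.png', r.snapshot(n)[:,:,::-1])
E
python3 - <<'E'
from h import *
s=r.get_state();print(s)
for n in('scene','top','wrist'):
    snap(n,n+'0');c=r.get_calibration(n);print(n,c)
E
```

```text
{'clock': 0.0, 'q': array([ 1.17381977,  0.68994888, -0.19456269,  1.56635149,  0.15729682,
        0.90251288, -0.2151192 ]), 'qd': array([ 0.00043068, -0.00079842,  0.00030907, -0.00127375, -0.0003505 ,
       -0.00068625,  0.00111706]), 'joint_torque': array([ 2.59353983e-04, -5.27563405e+01, -1.26635838e+00, -1.53430778e+01,
       -5.25437901e-02,  6.83795006e-03,  1.88325389e-04]), 'tool_pos': array([ 0.26069649, -0.56732933,  0.2379312 ]), 'eef_rot': array([ 8.41922740e-01, -5.39597319e-01, -7.95906699e-04, -4.47416382e-04]), 'contact_force': array([-0.0349894 ,  0.88599278,  0.53397056]), 'moment': array([ 0.01125967, -0.01424219, -0.00109822]), 'opening': 1.0007683681744086}
scene {'fx': 350.42272111093916, 'fy': 350.42272111093916, 'cx': 256.6213870877082, 'cy': 188.35778161100265, 'R': array([[-0.49322937,  0.86969859,  0.0186857 ],
       [ 0.65775226,  0.38691412, -0.64626576],
       [-0.56928618, -0.30646669, -0.76288362]]), 't': array([ 0.29182473, -0.31220585,  1.31887087])}
top {'fx': 373.03673923295645, 'fy': 373.03673923295645, 'cx': 252.88046626530283, 'cy': 190.00295916133956, 'R': array([[-0.0264242 , -0.99959644, -0.01042666],
       [-0.98472368,  0.02782397, -0.17188689],
       [ 0.17210764,  0.00572541, -0.98506151]]), 't': array([-0.01783532,  0.60414338,  1.00338456])}
wrist {'fx': 278.0116222152282, 'fy': 278.0116222152282, 'cx': 258.23223480067486, 'cy': 195.86701490844484, 'R': array([[ 4.16827966e-01, -9.08984931e-01, -9.17368781e-04],
       [-8.60433533e-01, -3.94889053e-01,  3.22050883e-01],
       [-2.93101659e-01, -1.33450480e-01, -9.46721916e-01]]), 't': array([-0.62566991, -0.04430034,  0.39204904])}
```

View pics/scene0.png

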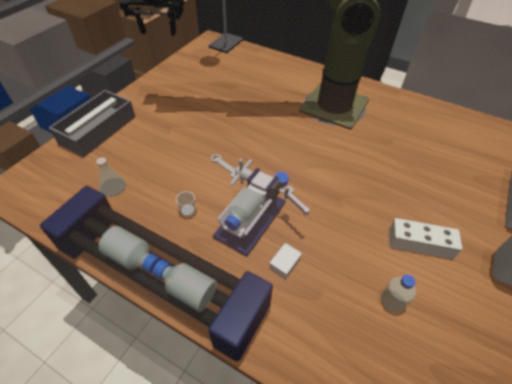

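View pics/top0.png

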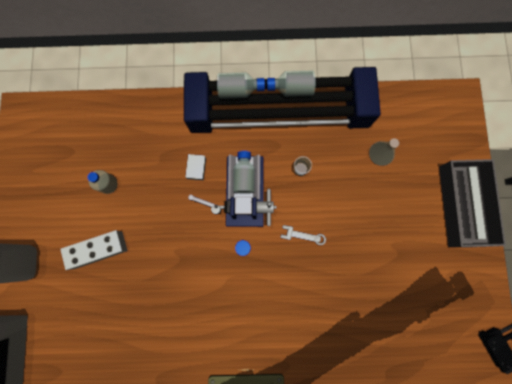

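View pics/wrist0.png

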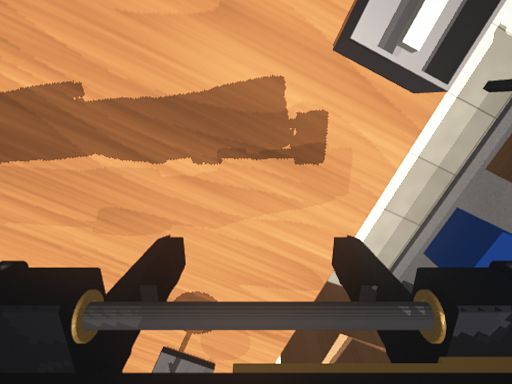

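```bash
python3 - <<'E'
import cv2
a=cv2.imread('pics/top0.png')[135:265,175:335];cv2.imwrite('pics/t0z.png',cv2.resize(a,(800,650)[:2],interpolation=cv2.INTER_CUBIC)[:600])
a=cv2.imread('pics/scene0.png')[140:260,190:350];cv2.imwrite('pics/s0z.png',cv2.resize(a,(800,600),interpolation=cv2.INTER_CUBIC))
E
```

```text
(no output)
```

View pics/t0z.png

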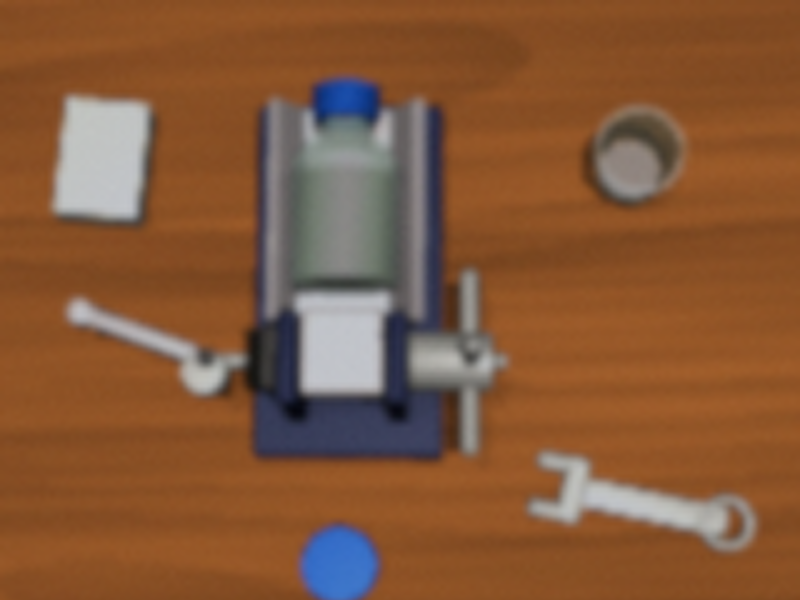

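View pics/s0z.png

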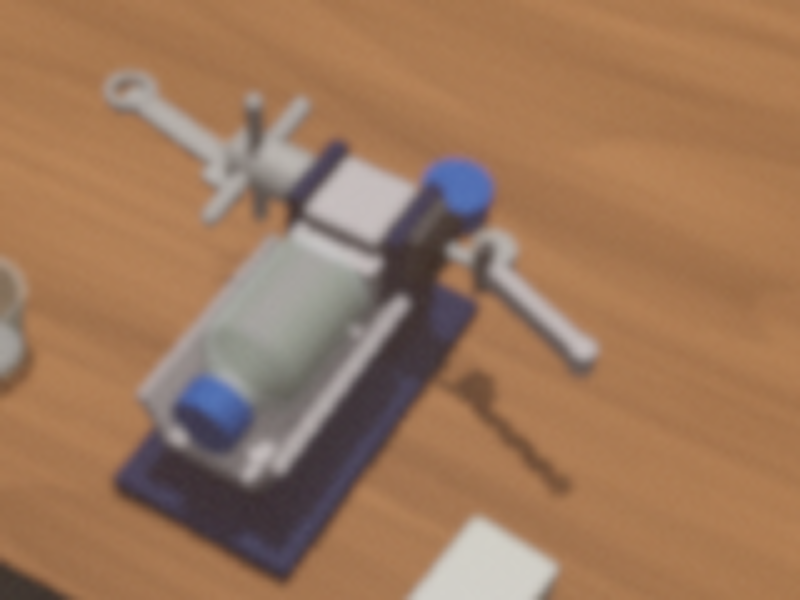

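```bash
cat >> h.py <<'E'
def ray(n,px,z,c=None):
    c=c or r.get_calibration(n);R,t=c['R'],c['t']
    d=R.T@np.array([(px[0]-c['cx'])/c['fx'],(px[1]-c['cy'])/c['fy'],1]);o=-R.T@t
    return o+d*(z-o[2])/d[2]
def proj(n,X,c=None):
    c=c or r.get_calibration(n);p=c['R']@np.array(X)+c['t'];return np.array([c['fx']*p[0]/p[2]+c['cx'],c['fy']*p[1]/p[2]+c['cy']])
E
python3 - <<'E'
from h import *
for k,u,v,z in [('arm+x',470,268,.1),('arm-x',470,454,.1),('hinge',206,360,.1),('tip',72,311,.1),('b1',262,105,.014),('b2',441,105,.014),('b3',254,457,.014),('b4',441,457,.014),('cap',340,565,.024),('spL',535,460,.005),('spL2',530,510,.005),('spR',755,520,.005),('timer',100,158,.03),('beaker',638,155,.05)]:
    print(k,ray('top',(175+u/5-.4,135+v/5-.4),z).round(4))
for k,u,v,z in [('arm+x',210,217,.1),('arm-x',302,102,.1),('tip',590,355,.1),('up',254,97,.151),('b3',120,485,.014),('b',285,575,.014)]:
    print(k,ray('scene',(190+u/5-.4,140+v/5-.4),z).round(4))
E
```

```text
arm+x [ 0.5988 -0.0772  0.1   ]
arm-x [ 0.4986 -0.0738  0.1   ]
hinge [0.5527 0.066  0.1   ]
tip [0.5814 0.138  0.1   ]
b1 [0.7165 0.0403 0.014 ]
b2 [ 0.7133 -0.0664  0.014 ]
b3 [0.5069 0.048  0.014 ]
b4 [ 0.5039 -0.0599  0.014 ]
cap [ 0.4437 -0.0007  0.024 ]
spL [ 0.5014 -0.1146  0.005 ]
spL2 [ 0.4726 -0.1106  0.005 ]
spR [ 0.4634 -0.2401  0.005 ]
timer [0.6828 0.1345 0.03  ]
beaker [ 0.6708 -0.1774  0.05  ]
arm+x [ 0.596  -0.0758  0.1   ]
arm-x [ 0.4973 -0.077   0.1   ]
tip [0.5773 0.1356 0.1   ]
up [ 0.5508 -0.075   0.151 ]
b3 [ 0.7158 -0.0596  0.014 ]
b [0.7182 0.0423 0.014 ]
```

```bash
cat >> h.py <<'E'
from scipy.spatial.transform import Rotation as Ro
H=np.array([.5475,-.0755,.1]); YAW=-.034
CX=np.array([np.cos(YAW),np.sin(YAW),0]);CY=np.array([-np.sin(YAW),np.cos(YAW),0])
def down(yaw): # tool x at world heading yaw, z down
    x=np.array([np.cos(yaw),np.sin(yaw),0]);z=np.array([0,0,-1.]);return Ro.from_matrix(np.c_[x,np.cross(z,x),z])
JY=YAW-np.pi/2
def plan(wps,yaw=JY):
    """wps: list of (target xyz, nrows); prints rows"""
    s=r.get_state();p=s['tool_pos'].copy();q=Ro.from_quat(s['eef_rot']);print('t',round(s['clock'],2),'at',p.round(4),'F',s['contact_force'].round(1),'op',round(s['opening'],2))
    T=down(yaw)
    for X,n in wps:
        X=np.array(X,float);d=(X-p)/n;rv=(q.inv()*T).as_rotvec()
        k=max(1,int(np.ceil(np.abs(rv).max()/.18))) if np.abs(rv).max()>.004 else 0
        for i in range(n):
            w=rv/k if i<k else rv*0
            print(np.r_[(q.inv().apply(d)*1000).round(1),w.round(3)].tolist())
            q=q*Ro.from_rotvec(w)
        p=X
E
python3 - <<'E'
from h import *
P=H-.005*CY-.03*CX; P[2]=.2
print(P); plan([(P,11),(P*[1,1,0]+[0,0,.138],2)])
E
```

```text
[ 0.51734737 -0.07947731  0.2       ]
t 0.15 at [ 0.2608 -0.5675  0.2381] F [-0.3  0.4  0.7] op 1.0
[-30.6, -39.7, 3.5, 0.0, 0.0, 0.155]
[-36.3, -34.5, 3.5, 0.0, 0.0, 0.155]
[-41.2, -28.5, 3.5, 0.0, 0.0, 0.155]
[-45.1, -21.8, 3.5, 0.0, 0.0, 0.0]
[-45.1, -21.8, 3.5, 0.0, 0.0, 0.0]
[-45.1, -21.8, 3.5, 0.0, 0.0, 0.0]
[-45.1, -21.8, 3.5, 0.0, 0.0, 0.0]
[-45.1, -21.8, 3.5, 0.0, 0.0, 0.0]
[-45.1, -21.8, 3.5, 0.0, 0.0, 0.0]
[-45.1, -21.8, 3.5, 0.0, 0.0, 0.0]
[-45.1, -21.8, 3.5, 0.0, 0.0, 0.0]
[0.0, 0.0, 31.0, -0.0, 0.0, 0.0]
[0.0, 0.0, 31.0, -0.0, 0.0, 0.0]
```

>>> play_rows:
  increments:
    - [0, -30, -40, 3.5, 0, 0, 0.155]
    - [0, -36, -34.5, 3.5, 0, 0, 0.155]
    - [0, -41, -28.5, 3.5, 0, 0, 0.155]
    - [0, -45, -22, 3.5, 0, 0, 0]
    - [0, -45, -22, 3.5, 0, 0, 0]
    - [0, -45, -22, 3.5, 0, 0, 0]
    - [0, -45, -22, 3.5, 0, 0, 0]
    - [0, -45, -22, 3.5, 0, 0, 0]

```text
clock: 1.15
tool_pos: [0.457, -0.2111, 0.2074]
eef_rot: [-0.685, 0.728, 0.0, -0.001]
contact_force: [0.7, 0.3, -0.7]
opening: 0.118
```

```bash
python3 - <<'E'
from h import *
P=H-.005*CY-.03*CX; P[2]=.2
plan([(P,4),(P*[1,1,0]+[0,0,.138],2)])
E
```

```text
t 1.15 at [ 0.457  -0.2111  0.2074] F [ 0.7  0.3 -0.7] op 0.12
[-33.7, -13.1, 1.8, 0.001, -0.001, -0.026]
[-33.4, -14.0, 1.8, 0.0, -0.0, -0.0]
[-33.4, -14.0, 1.8, 0.0, -0.0, -0.0]
[-33.4, -14.0, 1.8, 0.0, -0.0, -0.0]
[-0.0, 0.0, 31.0, -0.0, -0.0, 0.0]
[-0.0, 0.0, 31.0, -0.0, -0.0, 0.0]
```

>>> play_rows:
  increments:
    - [0, -34, -13, 2, 0, 0, -0.026]
    - [0, -33.5, -14, 2, 0, 0, 0]
    - [0, -33.5, -14, 2, 0, 0, 0]
    - [0, -33.5, -14, 2, 0, 0, 0]
    - [0, 0, 0, 0, 0, 0, 0]
    - [0, 0, 0, 0, 0, 0, 0]
    - [0, 0, 0, 0, 0, 0, 0]
    - [0, 0, 0, 0, 0, 0, 0]

```text
clock: 2.15
tool_pos: [0.5191, -0.0714, 0.1979]
eef_rot: [-0.697, 0.717, 0.001, -0.001]
contact_force: [0.3, 0.4, 0.1]
opening: 0.004
```

```bash
python3 - <<'E'
from h import *
P=H-.005*CY-.03*CX; P[2]=.138
plan([(P,3)])
snap('wrist','w1');snap('scene','s1')
a=cv2.imread('pics/scene0.png')*0+cv2.imread('pics/s1.png');cv2.imwrite('pics/s1z.png',cv2.resize(a[120:240,190:350],(800,600),interpolation=cv2.INTER_CUBIC))
E
```

```text
t 2.15 at [ 0.5191 -0.0714  0.1979] F [0.3 0.4 0.1] op 0.0
[2.7, 0.5, 20.0, 0.003, 0.001, 0.006]
[2.7, 0.5, 20.0, 0.0, 0.0, 0.0]
[2.7, 0.5, 20.0, 0.0, 0.0, 0.0]
```

View pics/w1.png

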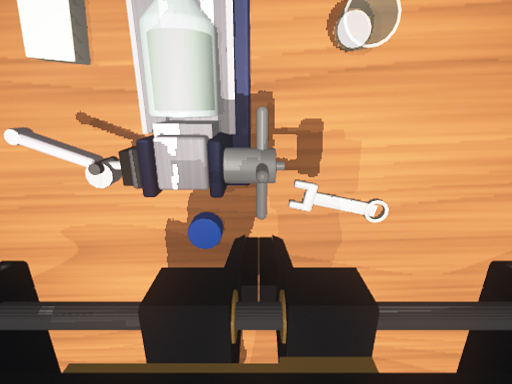

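View pics/s1z.png

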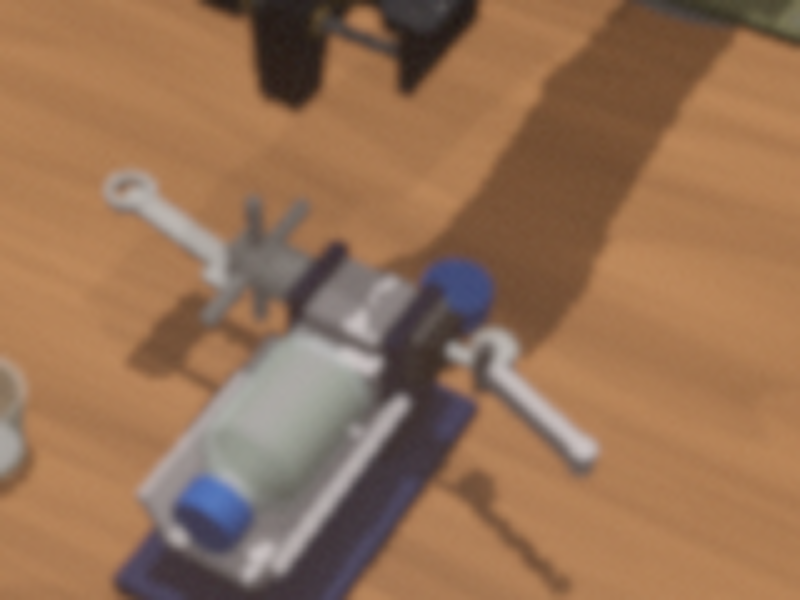

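```bash
python3 - <<'E'
from h import *
for k,p,z in [('a+',(262,108),.1),('a-',(262,218),.1),('up',(262,172),.151),('cam',(102,173),.109),('tip',(10,135),.109),('hubend',(276,165),.1),('ears',(137,168),.1),('earn',(224,166),.1)]: print(k,ray('wrist',p,z).round(4))
P=H-.005*CY-.03*CX; P[2]=.138
print(CX,CY);plan([(P,3)])
# sweep offsets
for th in np.arange(0,1.7,.1):
  print(round(th,1),(38*np.array([np.sin(th),np.cos(th)])+5*np.array([-np.cos(th),np.sin(th)])-[9,0]).round(1))
E
```

```text
a+ [ 0.598  -0.0779  0.1   ]
a- [ 0.4978 -0.0755  0.1   ]
up [ 0.5557 -0.0762  0.151 ]
cam [0.5482 0.0628 0.109 ]
tip [0.5828 0.1325 0.109 ]
hubend [ 0.549  -0.0892  0.1   ]
ears [0.5498 0.0357 0.1   ]
earn [ 0.5494 -0.0426  0.1   ]
[ 0.99942206 -0.03399345  0.        ] [0.03399345 0.99942206 0.        ]
t 2.25 at [ 0.5193 -0.0712  0.1979] F [-0.7  0.4  1. ] op 0.0
[2.8, 0.5, 20.0, 0.003, 0.001, 0.007]
[2.8, 0.5, 20.0, 0.0, 0.0, 0.0]
[2.8, 0.5, 20.0, 0.0, 0.0, 0.0]
0.0 [-14.  38.]
0.1 [-10.2  38.3]
0.2 [-6.4 38.2]
0.3 [-2.5 37.8]
0.4 [ 1.2 36.9]
0.5 [ 4.8 35.7]
0.6 [ 8.3 34.2]
0.7 [11.7 32.3]
0.8 [14.8 30.1]
0.9 [17.7 27.5]
1.0 [20.3 24.7]
1.1 [22.6 21.7]
1.2 [24.6 18.4]
1.3 [26.3 15. ]
1.4 [27.6 11.4]
1.5 [28.6  7.7]
1.6 [29.1  3.9]
```

>>> play_rows:
  increments:
    - [0, 3, 0.5, 20, 0, 0, 0.007]
    - [0, 3, 0.5, 20, 0, 0, 0]
    - [0, 3, 0.5, 20, 0, 0, 0]
    - [0, 0, -11, 0, 0, 0, 0]
    - [0, 0, -6, 0, 0, 0, 0]
    - [0, 0, -6, 0, 0, 0, 0]
    - [0, 0, -5, 0, 0, 0, 0]
    - [0, 0, -5, 1, 0, 0, 0]

```text
clock: 3.25
tool_pos: [0.5392, -0.0828, 0.1375]
eef_rot: [-0.694, 0.72, 0.011, -0.01]
contact_force: [-9.7, 1.2, 9.1]
opening: 0.008
```

```bash
cat >>h.py <<'E'
def loc():
    s=r.get_state();d=s['tool_pos']-np.array([.548,-.0765,.1]);print('t',round(s['clock'],2),'nutframe x,y,z mm',(np.array([d@CX,d@CY,d[2]])*1000).round(1),'F',s['contact_force'].round(1),'M',s['moment'].round(2))
E
python3 - <<'E'
from h import *
loc();snap('wrist','w2');snap('scene','s2')
E
```

```text
t 3.25 nutframe x,y,z mm [-8.6 -6.6 37.5] F [-9.7  1.2  9.1] M [0.3  1.88 0.05]
```

View pics/w2.png

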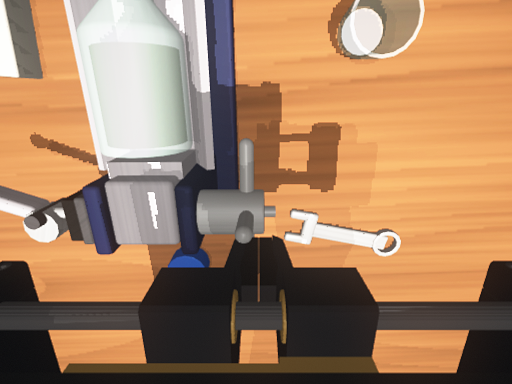

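>>> play_rows:
  increments:
    - [0, -2, -7, 0, 0, 0, 0]
    - [0, -1, -7, 0.5, 0, 0, 0]
    - [0, 0, -7, 1.5, 0, 0, 0]
    - [0, 0, -7, 2, 0, 0, 0]
    - [0, 0, -7, 3, 0, 0, 0]
    - [0, 0, -7, 4, 0, 0, 0]
    - [0, 0, -6, 5, 0, 0, 0]
    - [0, 0, -6, 5, 0, 0, 0]

```text
clock: 4.35
tool_pos: [0.5697, -0.0837, 0.1223]
eef_rot: [-0.692, 0.721, 0.027, -0.027]
contact_force: [-6.6, 0.4, 7.6]
opening: 0.004
```

```bash
python3 - <<'E'
from h import *
loc();print(r.get_state()['eef_rot'])
E
```

```text
t 4.35 nutframe x,y,z mm [22.  -6.5 22.3] F [-6.6  0.4  7.6] M [0.19 1.56 0.04]
[-0.69228236  0.72059637  0.02719112 -0.02732492]
```

>>> play_rows:
  increments:
    - [0, 0, -4, 6, 0, 0, 0]
    - [0, 0, -4, 6, 0, 0, 0]
    - [0, 0, -3, 6, 0, 0, 0]
    - [0, 0, 0, -2, 0, 0, 0]
    - [0, 0, 0, -30, 0, 0, 0]
    - [0, 0, 0, -40, 0, 0, 0]
    - [0, 0, 0, 0, 0, 0, 0]
    - [0, 0, 0, 0, 0, 0, 0]

```text
clock: 5.35
tool_pos: [0.5861, -0.0836, 0.185]
eef_rot: [-0.693, 0.72, 0.027, -0.027]
contact_force: [-0.6, -0.1, -0.4]
opening: 0.005
```

```bash
python3 - <<'E'
from h import *
loc();P=np.array([.53,-.08,.25]);plan([(P,2)])
snap('wrist','w3');snap('scene','s3');cv2.imwrite('pics/s3z.png',cv2.resize(cv2.imread('pics/s3.png')[120:240,190:350],(800,600),interpolation=cv2.INTER_CUBIC))
E
```

```text
t 5.35 nutframe x,y,z mm [38.3 -5.8 85. ] F [-0.6 -0.1 -0.4] M [ 0.06 -0.01  0.01]
t 5.35 at [ 0.5861 -0.0836  0.185 ] F [-0.6 -0.1 -0.4] op 0.01
[-0.6, 30.5, -30.2, 0.077, -0.001, -0.005]
[-0.8, 28.1, -32.5, 0.0, -0.0, -0.0]
```

View pics/w3.png

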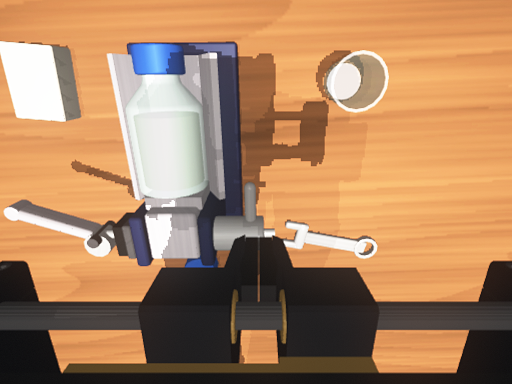

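View pics/s3z.png

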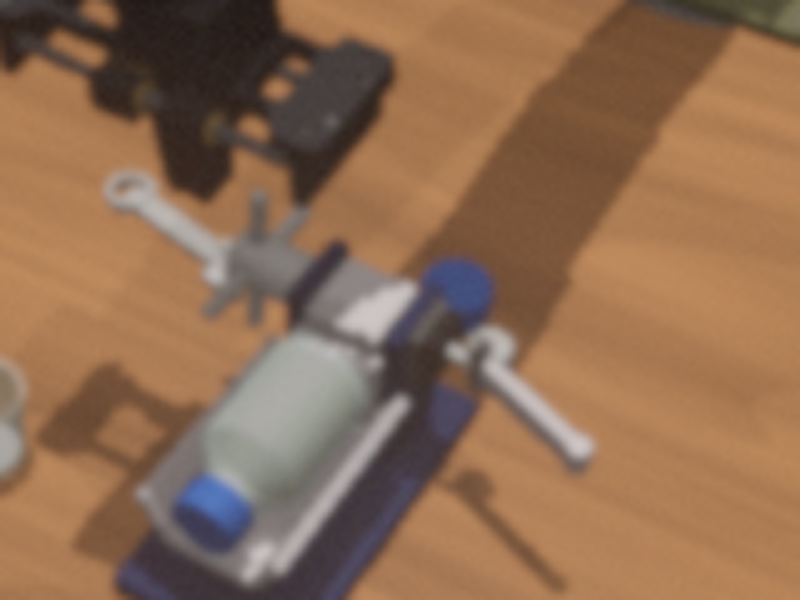

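```bash
cat >>h.py <<'E'
H2=np.array([.548,-.0765,.1])
def tips(th):
    o=[]
    for k in range(4):
        a=th+k*np.pi/2
        X=H2+.051*(np.sin(a)*CX+np.cos(a)*np.array([0,0,1]));o.append((proj('scene',X)-[190,120]+.4)*5)
    return np.array(o).round(0)
E
python3 - <<'E'
from h import *
for t in (-.3,-.2,-.1,0,.1): print(t,tips(t).tolist())
E
```

```text
-0.3 [[270.0, 179.0], [204.0, 297.0], [243.0, 335.0], [303.0, 224.0]]
-0.2 [[265.0, 183.0], [203.0, 305.0], [247.0, 331.0], [305.0, 217.0]]
-0.1 [[260.0, 187.0], [203.0, 312.0], [252.0, 326.0], [305.0, 210.0]]
0 [[254.0, 193.0], [203.0, 319.0], [257.0, 321.0], [306.0, 203.0]]
0.1 [[249.0, 199.0], [204.0, 325.0], [262.0, 315.0], [306.0, 197.0]]
```

```bash
cat >>h.py <<'E'
HG=np.array([.5525,.0635,.1])
def lev(l,off,rad=.060,z=.088):
    ph=np.radians(65)+YAW+l
    u=np.array([np.cos(ph),np.sin(ph),0]);n=np.array([np.sin(ph),-np.cos(ph),0])
    P=HG+rad*u+off*n;P[2]=z;return P,ph-np.pi
def lstate(off=.014):
    s=r.get_state();d=s['tool_pos']-HG
    rr=np.hypot(d[0],d[1]);a=np.arctan2(d[1],d[0])+np.arcsin(off/rr)
    ph=a; l=(ph-np.radians(65)-YAW+1)%(2*np.pi)-1
    R=Ro.from_quat(s['eef_rot']).as_matrix();hd=np.arctan2(R[1,0],R[0,0])
    n=np.array([-np.sin(ph),np.cos(ph),0]);u=np.array([np.cos(ph),np.sin(ph),0]);F=s['contact_force']
    print('t',round(s['clock'],2),'l',round(l,3),'rad',round(np.sqrt(rr**2-off**2)*1e3,1),'z',s['tool_pos'][2].round(4),'F resist',round(-F@n,1),'along',round(F@u,1),'z',round(F[2],1),'hd-ph',round((hd-ph+2*np.pi)%(2*np.pi)-np.pi,3),'q7',s['q'][6].round(2))
E
python3 - <<'E'
from h import *
P,y=lev(0,.028);A=np.array([.586,-.06,.22]);B=P.copy();B[2]=.2
print(P,y);plan([(A,1),(B,4),(P,3)],y)
E
```

```text
[0.60465065 0.10429595 0.088     ] -2.041128639793479
t 5.45 at [ 0.586  -0.0837  0.1847] F [-0.4  1.  -0.3] op 0.0
[-23.6, 3.7, -35.2, 0.025, -0.006, 0.144]
[-41.3, 2.6, 4.9, 0.025, -0.006, 0.144]
[-40.4, 8.6, 5.1, 0.025, -0.006, 0.144]
[-38.7, 14.5, 5.0, 0.0, -0.0, 0.0]
[-38.7, 14.5, 5.0, 0.0, -0.0, 0.0]
[-0.0, 0.0, 37.3, -0.0, -0.0, 0.0]
[-0.0, 0.0, 37.3, -0.0, -0.0, 0.0]
[-0.0, 0.0, 37.3, -0.0, -0.0, 0.0]
```

>>> play_rows:
  increments:
    - [0, -23.5, 4, -35, 0.025, -0.006, 0.144]
    - [0, -41, 3, 5, 0.025, -0.006, 0.144]
    - [0, -40, 9, 5, 0.025, -0.006, 0.144]
    - [0, -39, 14.5, 5, 0, 0, 0]
    - [0, -39, 14.5, 5, 0, 0, 0]
    - [0, -2, 0, 0, 0, 0, 0]
    - [0, 0, 0, 0, 0, 0, 0]
    - [0, 0, 0, 0, 0, 0, 0]

```text
clock: 6.45
tool_pos: [0.6037, 0.1076, 0.1929]
eef_rot: [-0.514, 0.858, 0.001, -0.006]
contact_force: [-0.3, 0.1, 0.9]
opening: 0.006
```

```bash
python3 - <<'E'
from h import *
P,y=lev(0,.028);lstate()
plan([(P,3)],y);snap('wrist','w4')
for k,l in (('hinge',HG),):print(proj('wrist',HG+[0,0,.009]))
u=lev(0,0,.08,.109)[0];print('tip0',proj('wrist',u),proj('wrist',lev(.1,0,.08,.109)[0]))
E
```

```text
t 6.45 l -0.18 rad 66.1 z 0.1929 F resist -0.4 along -0.1 z 0.9 hd-ph 0.16 q7 -2.14
t 6.45 at [0.6037 0.1076 0.1929] F [-0.3  0.1  0.9] op 0.01
[0.5, -1.1, 35.0, 0.007, -0.009, -0.021]
[0.8, -0.8, 35.0, 0.0, -0.0, -0.0]
[0.8, -0.8, 35.0, 0.0, -0.0, -0.0]
[324.8687397 227.2648203]
tip0 [237.38727419 229.39169794] [238.22467131 237.20895804]
```

View pics/w4.png

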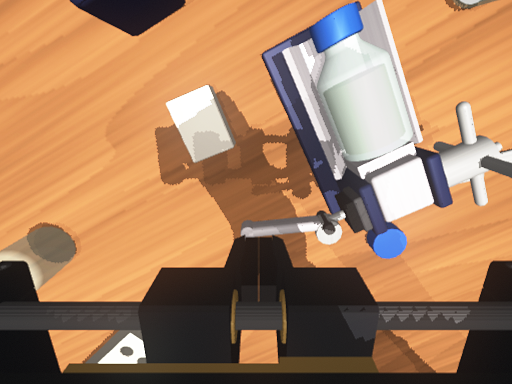

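```bash
python3 - <<'E'
from h import *
P,y=lev(0,.028);print(proj('wrist',P),r.get_state()['q'].round(2))
plan([(P,3)],y)
E
```

```text
[258.36176924 192.53313724] [-0.36  0.74  0.2   1.65 -0.18  0.78 -2.14]
t 6.5 at [0.6037 0.1072 0.193 ] F [-0.2  0.3 -0.8] op 0.01
[0.4, -1.0, 35.0, 0.007, -0.009, -0.021]
[0.7, -0.7, 35.0, 0.0, -0.0, -0.0]
[0.7, -0.7, 35.0, 0.0, -0.0, -0.0]
```

>>> play_rows:
  increments:
    - [0, 0.5, -1, 35, 0.007, -0.009, -0.021]
    - [0, 0.7, -0.7, 35, 0, 0, 0]
    - [0, 0.7, -0.7, 35, 0, 0, 0]
    - [0, 0, 0, 0, 0, 0, 0]
    - [0, 0, 8, 0, 0, 0, 0]
    - [0, 0, 4, 0, 0, 0, 0]
    - [0, 0, 3, 0, 0, 0, 0]
    - [0, 0, 3, 0, 0, 0, 0]

```text
clock: 7.5
tool_pos: [0.5926, 0.1061, 0.0919]
eef_rot: [-0.519, 0.855, -0.003, 0.005]
contact_force: [0.5, 0.7, 0.6]
opening: 0.003
```

```bash
python3 - <<'E'
from h import *
lstate();print(r.get_state()['tool_pos'])
E
```

```text
t 7.5 l -0.044 rad 56.8 z 0.0919 F resist 0.1 along 0.9 z 0.6 hd-ph 0.034 q7 -2.11
[0.59263415 0.10609453 0.09193628]
```

>>> play_rows:
  increments:
    - [0, -1.5, 6, 0, 0, 0, -0.07]
    - [0, -1.5, 6, 0, 0, 0, -0.09]
    - [0, -1.2, 6, 0, 0, 0, -0.09]
    - [0, -1.2, 6, 0, 0, 0, -0.09]
    - [0, -1.2, 6, 0, 0, 0, -0.09]
    - [0, -1.2, 6, 0, 0, 0, -0.09]
    - [0, -1.2, 6, 0, 0, 0, -0.09]
    - [0, -1.2, 6, 0, 0, 0, -0.09]

```text
clock: 8.5
tool_pos: [0.5554, 0.1223, 0.0948]
eef_rot: [0.787, -0.617, 0.013, -0.009]
contact_force: [1.8, -0.6, -1.1]
opening: 0.004
```

```bash
python3 - <<'E'
from h import *
lstate();print(r.get_state()['tool_pos'])
E
```

```text
t 8.5 l 0.661 rad 57.2 z 0.0948 F resist 1.6 along -0.9 z -1.1 hd-ph 0.05 q7 -1.69
[0.55539466 0.12234975 0.09477311]
```

>>> play_rows:
  increments:
    - [0, -1, 5, 1, 0, 0, -0.06]
    - [0, -1, 5, 1, 0, 0, -0.06]
    - [0, -1, 5, 1, 0, 0, -0.06]
    - [0, -1, 5, 1, 0, 0, -0.06]
    - [0, -1, 5, 0.5, 0, 0, -0.06]
    - [0, -1, 5, 0.5, 0, 0, -0.06]
    - [0, -1, 5, 0.5, 0, 0, -0.06]
    - [0, -1, 5, 0.5, 0, 0, -0.06]

```text
clock: 9.5
tool_pos: [0.5193, 0.1133, 0.0891]
eef_rot: [0.917, -0.398, 0.02, -0.009]
contact_force: [2.1, 0.8, 1.0]
opening: 0.006
```

```bash
python3 - <<'E'
from h import *
lstate();print(r.get_state()['tool_pos'])
E
```

```text
t 9.5 l 1.294 rad 58.1 z 0.0891 F resist 2.0 along -0.9 z 1.0 hd-ph -0.074 q7 -1.41
[0.51933646 0.11326485 0.08909554]
```

```bash
python3 - <<'E'
from h import *
s=r.get_state();p=s['tool_pos'];n=np.array([.68,.73,0])
A=p+.01*n;B=A+[0,0,.1]
C=H2-.004*CY-.032*CX;C[2]=.19
plan([(A,1)],JY)
plan([(A,1),(B,2),(C,6)],JY)
E
```

```text
t 9.5 at [0.5193 0.1133 0.0891] F [2.1 0.8 1. ] op 0.01
[-0.7, -9.9, 0.3, -0.008, -0.003, 0.157]
t 9.5 at [0.5193 0.1133 0.0891] F [2.1 0.8 1. ] op 0.01
[-0.7, -9.9, 0.3, -0.008, -0.003, 0.157]
[1.0, -1.4, -50.0, -0.008, -0.003, 0.157]
[0.7, -1.1, -50.0, -0.008, -0.003, 0.157]
[31.6, 10.9, -0.1, -0.008, -0.003, 0.157]
[32.9, 5.8, -0.1, -0.008, -0.003, 0.157]
[33.4, 0.6, -0.2, -0.0, -0.0, 0.0]
[33.4, 0.6, -0.2, -0.0, -0.0, 0.0]
[33.4, 0.6, -0.2, -0.0, -0.0, 0.0]
[33.4, 0.6, -0.2, -0.0, -0.0, 0.0]
```

>>> play_rows:
  increments:
    - [0, -1, -12, 0, 0, 0, 0]
    - [0, 1, -1, -50, -0.008, -0.003, 0.157]
    - [0, 1, -1, -50, -0.008, -0.003, 0.157]
    - [0, 29, 19, 0, -0.008, -0.003, 0.157]
    - [0, 32, 11, 0, -0.008, -0.003, 0.157]
    - [0, 33, 6, 0, -0.008, -0.003, 0.157]
    - [0, 33.5, 0.5, 0, 0, 0, 0]
    - [0, 33.5, 0.5, 0, 0, 0, 0]

```text
clock: 10.5
tool_pos: [0.5047, -0.0442, 0.1889]
eef_rot: [-0.689, 0.725, 0.009, -0.008]
contact_force: [0.5, 0.3, -0.6]
opening: 0.008
```

```bash
python3 - <<'E'
from h import *
loc()
C=H2-.004*CY-.032*CX;C[2]=.19;D=C.copy();D[2]=.138
plan([(C,1),(D,2)],JY)
E
```

```text
t 10.5 nutframe x,y,z mm [-44.4  30.8  88.9] F [ 0.5  0.3 -0.6] M [-0.01 -0.04  0.02]
t 10.5 at [ 0.5047 -0.0442  0.1889] F [ 0.5  0.3 -0.6] op 0.01
[34.6, -12.9, -1.4, 0.025, 0.001, -0.016]
[0.0, 0.0, 26.0, -0.0, 0.0, 0.0]
[0.0, 0.0, 26.0, -0.0, 0.0, 0.0]
```

>>> play_rows:
  increments:
    - [0, 34.5, -13, -1.5, 0.025, 0, -0.016]
    - [0, 0, 0, 26, 0, 0, 0]
    - [0, 0, 0, 26, 0, 0, 0]
    - [0, 0, 0, 1, 0, 0, 0]
    - [0, 0, -10, 0, 0, 0, 0]
    - [0, 0, -7, 0, 0.005, 0, 0]
    - [0, 0, -7, 0, 0.01, 0, 0]
    - [0, 0, -7, 0, 0.01, 0, 0]

```text
clock: 11.5
tool_pos: [0.5359, -0.0821, 0.1355]
eef_rot: [-0.694, 0.72, 0.002, -0.001]
contact_force: [-9.7, 0.3, 8.6]
opening: 0.006
```

```bash
python3 - <<'E'
from h import *
loc()
E
```

```text
t 11.5 nutframe x,y,z mm [-11.9  -6.1  35.5] F [-9.7  0.3  8.6] M [0.17 2.09 0.07]
```

>>> play_rows:
  increments:
    - [0, 0, -8, 0, 0.01, 0, 0]
    - [0, 0, -8, 0.5, 0.01, 0, 0]
    - [0, 0, -8, 1.5, 0.01, 0, 0]
    - [0, 0, -8, 2, 0.01, 0, 0]
    - [0, 0, -7, 3, 0.01, 0, 0]
    - [0, 0, -7, 4, 0.01, 0, 0]
    - [0, 0, -6, 5, 0.01, 0, 0]
    - [0, 0, -6, 5, 0.01, 0, 0]

```text
clock: 12.5
tool_pos: [0.5682, -0.0828, 0.1211]
eef_rot: [-0.694, 0.72, -0.008, 0.009]
contact_force: [-8.1, 0.0, 9.0]
opening: 0.006
```

```bash
python3 - <<'E'
from h import *
loc()
E
```

```text
t 12.5 nutframe x,y,z mm [20.4 -5.6 21.1] F [-8.1  0.   9. ] M [0.18 1.66 0.07]
```

>>> play_rows:
  increments:
    - [0, 0, -4, 6, 0.005, 0, 0]
    - [0, 0, -4, 6, 0.005, 0, 0]
    - [0, 0, -2.5, 5, 0, 0, 0]
    - [0, 0, 0, -3, 0, 0, 0]
    - [0, 0, 0, -40, 0, 0, 0]
    - [0, 0, 0, -40, 0, 0, 0]
    - [0, -10, 20, 0, 0, 0, 0]
    - [0, -10, 30, 0, 0, 0, 0]

```text
clock: 13.5
tool_pos: [0.5284, -0.0607, 0.1967]
eef_rot: [-0.694, 0.72, -0.013, 0.013]
contact_force: [-0.2, 0.7, -1.1]
opening: 0.002
```

```bash
python3 - <<'E'
from h import *
loc()
snap('wrist','w5');snap('scene','s5');cv2.imwrite('pics/s5z.png',cv2.resize(cv2.imread('pics/s5.png')[120:240,190:350],(800,600),interpolation=cv2.INTER_CUBIC))
for t in (-.4,-.3,-.2,-.1,0): print(t,tips(t).tolist())
for l in (.9,1,1.1,1.2,1.3,1.4): print(l,((proj('scene',lev(l,0,.078,.1)[0])-[190,120]+.4)*5).round(), proj('wrist',lev(l,0,.078,.109)[0]).round())
E
```

```text
t 13.5 nutframe x,y,z mm [-20.1  15.1  96.7] F [-0.2  0.7 -1.1] M [ 0.03  0.09 -0.02]
-0.4 [[275.0, 176.0], [206.0, 289.0], [238.0, 339.0], [302.0, 232.0]]
-0.3 [[270.0, 179.0], [204.0, 297.0], [243.0, 335.0], [303.0, 224.0]]
-0.2 [[265.0, 183.0], [203.0, 305.0], [247.0, 331.0], [305.0, 217.0]]
-0.1 [[260.0, 187.0], [203.0, 312.0], [252.0, 326.0], [305.0, 210.0]]
0 [[254.0, 193.0], [203.0, 319.0], [257.0, 321.0], [306.0, 203.0]]
0.9 [633. 377.] [ 44. 216.]
1 [632. 365.] [ 50. 223.]
1.1 [630. 354.] [ 56. 230.]
1.2 [626. 343.] [ 63. 236.]
1.3 [620. 332.] [ 70. 241.]
1.4 [614. 321.] [ 78. 245.]
```

View pics/s5z.png

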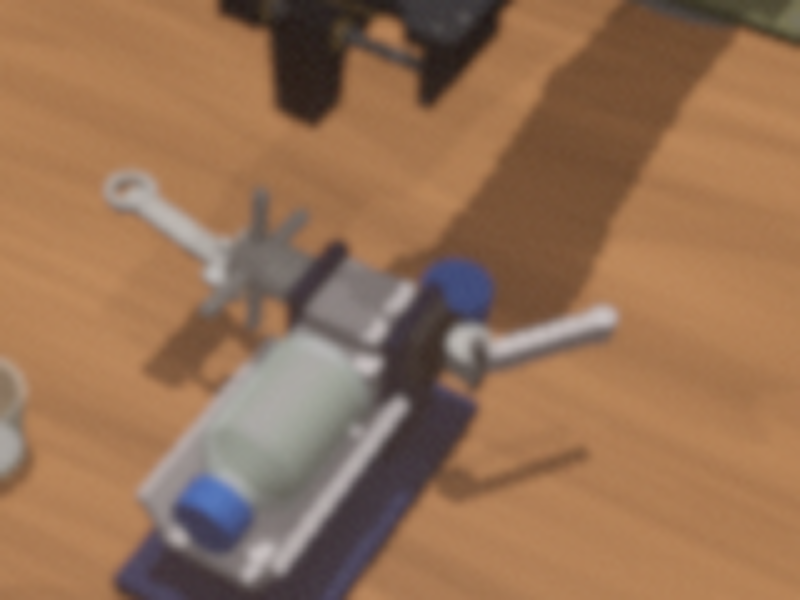

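View pics/w5.png

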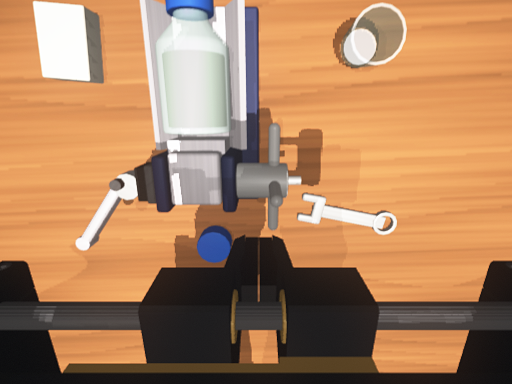

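```bash
sed -i 's/^HG=.*/HG=np.array([.5525,.061,.1])/' h.py; python3 - <<'E'
from h import *
P,y=lev(1.25,.026);B=P.copy();B[2]=.19
for l in (1.2,1.3,1.4): print(l,((proj('scene',lev(l,0,.078,.1)[0])-[190,120]+.4)*5).round(), proj('wrist',lev(l,0,.078,.109)[0]).round())
plan([(B,5),(P,2)],y)
E
```

```text
1.2 [621. 341.] [ 66. 236.]
1.3 [616. 330.] [ 73. 241.]
1.4 [609. 320.] [ 80. 245.]
t 13.6 at [ 0.525  -0.0598  0.1963] F [-0.3 -0.1 -0.3] op 0.01
[-36.4, 0.6, 1.3, -0.006, -0.002, -0.163]
[-36.0, -5.3, 1.4, -0.006, -0.002, -0.163]
[-34.6, -11.1, 1.4, -0.006, -0.002, -0.163]
[-32.3, -16.6, 1.4, -0.006, -0.002, -0.163]
[-29.2, -21.6, 1.3, -0.006, -0.002, -0.163]
[-0.0, -0.0, 51.0, 0.0, -0.0, 0.0]
[-0.0, -0.0, 51.0, 0.0, -0.0, 0.0]
```

>>> play_rows:
  increments:
    - [0, -36.5, 0.5, 1, -0.006, 0, -0.163]
    - [0, -36, -5.5, 1, -0.006, 0, -0.163]
    - [0, -34.5, -11, 1, -0.006, 0, -0.163]
    - [0, -32.5, -16.5, 1, -0.006, 0, -0.163]
    - [0, -29, -21.5, 1, -0.006, 0, -0.163]
    - [0, -3, -2, 0, 0, 0, 0]
    - [0, 0, 0, 0, 0, 0, 0]
    - [0, 0, 0, 0, 0, 0, 0]

```text
clock: 14.6
tool_pos: [0.5383, 0.1279, 0.1944]
eef_rot: [0.926, -0.379, 0.011, 0.001]
contact_force: [-0.3, 0.6, 0.7]
opening: 0.006
```

```bash
python3 - <<'E'
from h import *
P,y=lev(1.25,.026);B=P.copy();B[2]=.19;lstate()
plan([(B,1),(P,2)],y)
E
```

```text
t 14.6 l 0.885 rad 66.9 z 0.1944 F resist -0.0 along 0.7 z 0.7 hd-ph 0.379 q7 -1.32
t 14.6 at [0.5383 0.1279 0.1944] F [-0.3  0.6  0.7] op 0.01
[-2.7, 10.9, 4.2, -0.006, -0.022, 0.015]
[0.0, 0.0, 51.0, -0.0, 0.0, 0.0]
[0.0, 0.0, 51.0, -0.0, 0.0, 0.0]
```

>>> play_rows:
  increments:
    - [0, -1, 4, 10, -0.006, -0.022, 0.015]
    - [0, 0, 0, 48, 0, 0, 0]
    - [0, 0, 0, 48, 0, 0, 0]
    - [0, 0, 7, 0, 0, 0, 0]
    - [0, 0, 6, 0, 0, 0, 0]
    - [0, 0, 5, 0, 0, 0, 0]
    - [0, 0, 5, 0, 0, 0, -0.03]
    - [0, 0, 5, 0, 0, 0, -0.03]

```text
clock: 15.6
tool_pos: [0.5233, 0.1054, 0.0908]
eef_rot: [0.932, -0.361, 0.007, -0.009]
contact_force: [4.2, 5.1, -4.2]
opening: 0.01
```

```bash
python3 - <<'E'
from h import *
lstate()
E
```

```text
t 15.6 l 1.319 rad 51.3 z 0.0908 F resist 6.7 along 0.2 z -4.2 hd-ph -0.017 q7 -1.32
```

>>> play_rows:
  increments:
    - [0, -1.5, 4, -0.5, 0, 0, -0.03]
    - [0, -1.5, 4, -0.5, 0, 0, -0.03]
    - [0, -1.5, 5, -0.5, 0, 0, -0.03]
    - [0, -1.5, 5, 0, 0, 0, -0.03]
    - [0, -1.5, 5, 0, 0, 0, -0.03]
    - [0, -1.5, 5, 0, 0, 0, -0.03]
    - [0, -1.5, 5, 0, 0, 0, -0.03]
    - [0, -1.5, 5, 0, 0, 0, -0.03]

```text
clock: 16.6
tool_pos: [0.5132, 0.1005, 0.103]
eef_rot: [0.971, -0.235, 0.03, -0.032]
contact_force: [2.6, 3.9, -2.9]
opening: 0.003
```

```bash
python3 - <<'E'
from h import *
lstate()
E
```

```text
t 16.6 l 1.508 rad 53.9 z 0.103 F resist 4.7 along -0.3 z -2.9 hd-ph 0.057 q7 -1.17
```

```bash
python3 - <<'E'
from h import *
s=r.get_state();p=s['tool_pos'];ph=np.radians(65)+YAW+1.5;n=np.array([np.sin(ph),-np.cos(ph),0])
A=p+.012*n;B=A+[0,0,.09]
C=H2-.001*CY-.034*CX;C[2]=.19
print(s['q'].round(2))
plan([(A,1),(B,2),(C,7)],JY)
E
```

```text
[-0.14  0.76 -0.2   2.06  0.43  0.27 -1.17]
t 16.6 at [0.5132 0.1005 0.103 ] F [ 2.6  3.9 -2.9] op 0.0
[0.8, -11.9, 1.0, -0.013, 0.001, 0.161]
[1.5, -3.1, -44.9, -0.013, 0.001, 0.161]
[1.0, -2.7, -44.9, -0.013, 0.001, 0.161]
[21.4, 16.0, -0.1, -0.013, 0.001, 0.161]
[23.7, 12.3, 0.1, -0.013, 0.001, 0.161]
[25.4, 8.4, 0.3, -0.013, 0.001, 0.161]
[26.4, 4.2, 0.4, -0.013, 0.001, 0.161]
[26.7, -0.1, 0.4, -0.0, 0.0, 0.0]
[26.7, -0.1, 0.4, -0.0, 0.0, 0.0]
[26.7, -0.1, 0.4, -0.0, 0.0, 0.0]
```

>>> play_rows:
  increments:
    - [0, -1, -15, 0, 0, 0, 0]
    - [0, 0.5, -12, -20, -0.013, 0, 0.161]
    - [0, 1.5, -3, -60, -0.013, 0, 0.161]
    - [0, 20, 30, 0, -0.013, 0, 0.161]
    - [0, 23, 20, 0, -0.013, 0, 0.161]
    - [0, 29, 9, 0, -0.013, 0, 0.161]
    - [0, 30, 4, 0, -0.013, 0, 0.161]
    - [0, 30, 0, 0, 0, 0, 0]

```text
clock: 17.6
tool_pos: [0.5238, -0.0282, 0.1921]
eef_rot: [0.744, -0.669, 0.002, -0.008]
contact_force: [-0.3, 1.3, -0.2]
opening: 0.004
```

```bash
python3 - <<'E'
from h import *
loc()
C=H2-.001*CY-.034*CX;C[2]=.19;D=C.copy();D[2]=.137
plan([(C,2),(D,2)],JY)
snap('scene','s6');cv2.imwrite('pics/s6z.png',cv2.resize(cv2.imread('pics/s6.png')[120:240,190:350],(800,600),interpolation=cv2.INTER_CUBIC))
for l in (.9,1.0,1.1,1.2,1.3,1.4,1.5): print(l,((proj('scene',lev(l,0,.078,.1)[0])-[190,120]+.4)*5).round())
E
```

```text
t 17.6 nutframe x,y,z mm [-25.8  47.4  92.1] F [-0.3  1.3 -0.2] M [-0.01  0.03  0.  ]
t 17.6 at [ 0.5238 -0.0282  0.1921] F [-0.3  1.3 -0.2] op 0.0
[23.4, 7.4, 0.8, -0.015, 0.008, 0.14]
[24.2, 4.1, 1.0, -0.0, 0.0, 0.0]
[-0.0, -0.0, 26.5, 0.0, -0.0, -0.0]
[-0.0, -0.0, 26.5, 0.0, -0.0, -0.0]
0.9 [629. 375.]
1.0 [628. 364.]
1.1 [625. 352.]
1.2 [621. 341.]
1.3 [616. 330.]
1.4 [609. 320.]
1.5 [601. 310.]
```

View pics/s6z.png

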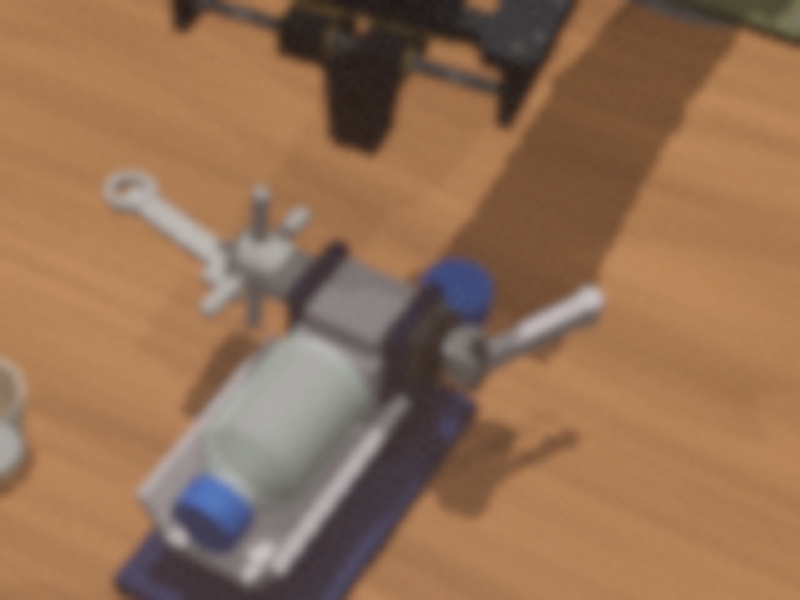

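>>> play_rows:
  increments:
    - [0, 23.5, 7.5, 1, -0.015, 0.008, 0.14]
    - [0, 24, 4, 1, 0, 0, 0]
    - [0, 1, 4, 26, 0, 0, 0]
    - [0, 1, 1, 26, 0, 0, 0]
    - [0, 0, -5, 3, 0, 0, 0]
    - [0, 0, -7, 0, 0, 0, 0]
    - [0, 0, -7, 0, 0.005, 0, 0]
    - [0, 0, -7, 0, 0.01, 0, 0]

```text
clock: 18.65
tool_pos: [0.5298, -0.0835, 0.1391]
eef_rot: [-0.691, 0.722, -0.002, -0.0]
contact_force: [-13.8, 0.4, 9.7]
opening: 0.009
```

```bash
python3 - <<'E'
from h import *
loc()
E
```

```text
t 18.65 nutframe x,y,z mm [-17.9  -7.6  39.1] F [-13.8   0.4   9.7] M [0.16 2.93 0.13]
```

>>> play_rows:
  increments:
    - [0, -2, -9, 0.5, 0.01, 0, 0]
    - [0, 0, -9, 0.5, 0.01, 0, 0]
    - [0, 0, -9, 0.5, 0.01, 0, 0]
    - [0, 0, -9, 1, 0.01, 0, 0]
    - [0, 0, -9, 1.5, 0.01, 0, 0]
    - [0, 0, -9, 1.5, 0.01, 0, 0]
    - [0, 0, 0, 0, 0, 0, 0]
    - [0, 0, 0, 0, 0, 0, 0]

```text
clock: 19.65
tool_pos: [0.5467, -0.083, 0.1378]
eef_rot: [-0.691, 0.723, 0.004, -0.006]
contact_force: [-0.9, -0.0, -0.1]
opening: 0.002
```

```bash
python3 - <<'E'
from h import *
loc()
snap('scene','s7');cv2.imwrite('pics/s7z.png',cv2.resize(cv2.imread('pics/s7.png')[120:240,190:350],(800,600),interpolation=cv2.INTER_CUBIC))
E
```

```text
t 19.65 nutframe x,y,z mm [-1.1 -6.6 37.8] F [-0.9 -0.  -0.1] M [0.01 0.19 0.05]
```

View pics/s7z.png

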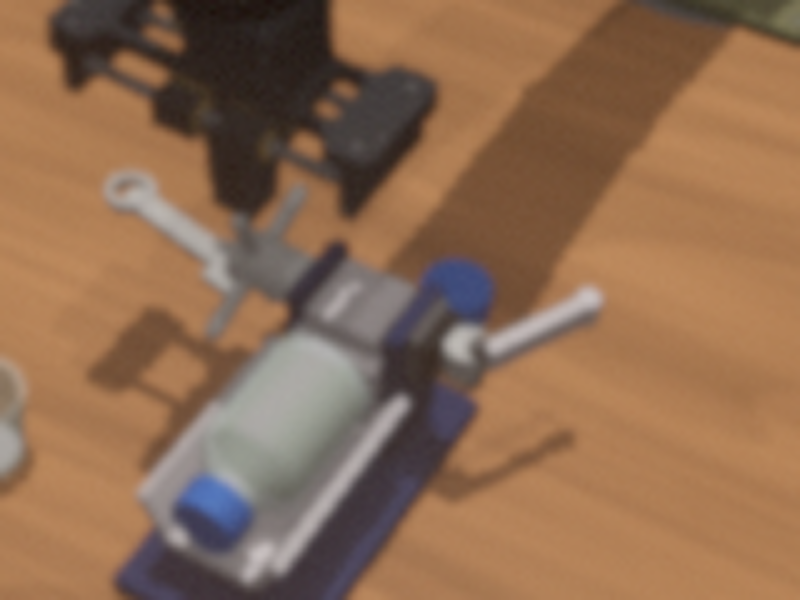

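>>> play_rows:
  increments:
    - [0, 0, -9, 1, 0.01, 0, 0]
    - [0, 0, -9, 2, 0.01, 0, 0]
    - [0, 0, -6, 1, 0.01, 0, 0]
    - [0, 0, 0, 0, 0, 0, 0]
    - [0, 0, 0, 0, 0, 0, 0]
    - [0, 0, 4, -30, 0, 0, 0]
    - [0, 0, 0, -50, 0, 0, 0]
    - [0, -20, 10, 0, 0, 0, 0]

```text
clock: 20.7
tool_pos: [0.5489, -0.0634, 0.216]
eef_rot: [-0.69, 0.723, 0.001, -0.004]
contact_force: [-0.2, 1.2, -1.1]
opening: 0.003
```

```bash
python3 - <<'E'
from h import *
loc();lstate()
snap('scene','s8');cv2.imwrite('pics/s8z.png',cv2.resize(cv2.imread('pics/s8.png')[120:240,190:350],(800,600),interpolation=cv2.INTER_CUBIC))
for t in (.2,.3,.4,.5,.6): print(t,tips(t).tolist())
E
```

```text
t 20.7 nutframe x,y,z mm [  0.5  13.1 116. ] F [-0.2  1.2 -1.1] M [ 0.04  0.02 -0.05]
t 20.7 l 3.696 rad 123.7 z 0.216 F resist 0.1 along -1.2 z -1.1 hd-ph 3.011 q7 -1.6
0.2 [[244.0, 206.0], [205.0, 330.0], [267.0, 308.0], [305.0, 191.0]]
0.3 [[238.0, 213.0], [207.0, 335.0], [272.0, 301.0], [304.0, 186.0]]
0.4 [[233.0, 221.0], [209.0, 338.0], [276.0, 294.0], [302.0, 182.0]]
0.5 [[229.0, 229.0], [211.0, 341.0], [281.0, 286.0], [300.0, 178.0]]
0.6 [[224.0, 238.0], [214.0, 343.0], [285.0, 279.0], [297.0, 176.0]]
```

View pics/s8z.png

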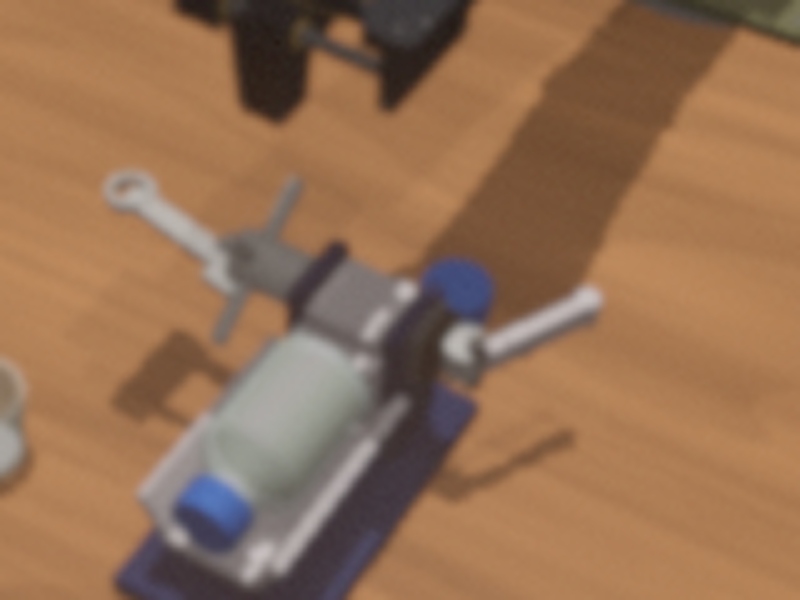

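```bash
cat >>h.py <<'E'
def strad(l,off=0,rad=.060,z=.088):
    ph=np.radians(65)+YAW+l
    u=np.array([np.cos(ph),np.sin(ph),0]);n=np.array([np.sin(ph),-np.cos(ph),0])
    P=HG+rad*u-off*n;P[2]=z;return P,ph+np.pi/2
def sstate(g):
    # g: + when clockwise-side finger pushes (closing): TCP is g ahead of handle centre
    s=r.get_state();d=s['tool_pos']-HG;rr=np.hypot(d[0],d[1]);ph=np.arctan2(d[1],d[0])-np.arcsin(g/rr)
    ph%=2*np.pi;l=ph-np.radians(65)-YAW
    R=Ro.from_quat(s['eef_rot']).as_matrix();hd=np.arctan2(R[1,0],R[0,0])%(2*np.pi)
    t=np.array([-np.sin(ph),np.cos(ph),0]);u=np.array([np.cos(ph),np.sin(ph),0]);F=s['contact_force'];rd=np.sqrt(rr**2-g**2)
    print('t',round(s['clock'],2),'l',round(l,3),'rad',round(rd*1e3,1),'z',s['tool_pos'][2].round(4),'Fresist',round(-F@t,1),'equiv60',round(-F@t*rd/.06,1),'along',round(F@u,1),'z',round(F[2],1),'hd err',round(hd-ph-np.pi/2,3),'op',s['opening'].round(3),'q7',s['q'][6].round(2), 'tilt',R[:,2].round(3))
E
python3 - <<'E'
from h import *
P,y=strad(1.57);B=P.copy();B[2]=.19;print(P,y-2*np.pi)
plan([(B,5),(P,2)],y)
E
```

```text
[0.49903661 0.08823354 0.088     ] -2.0419249665883754
t 20.75 at [ 0.5453 -0.058   0.2138] F [-2.5  1.7 -1.7] op 0.01
[-28.8, 10.4, 4.9, 0.005, -0.001, 0.144]
[-27.1, 14.4, 4.9, 0.005, -0.001, 0.144]
[-24.7, 18.1, 4.8, 0.005, -0.001, 0.144]
[-21.9, 21.5, 4.8, 0.0, -0.0, 0.0]
[-21.9, 21.5, 4.8, 0.0, -0.0, 0.0]
[0.0, 0.0, 51.0, -0.0, 0.0, -0.0]
[0.0, 0.0, 51.0, -0.0, 0.0, -0.0]
```

>>> play_rows:
  increments:
    - [0.39, -29, 10.5, 5, 0.005, 0, 0.144]
    - [0.39, -27, 14.5, 5, 0.005, 0, 0.144]
    - [0.39, -25, 18, 5, 0.005, 0, 0.144]
    - [0.39, -22, 21.5, 5, 0, 0, 0]
    - [0.39, -22, 21.5, 5, 0, 0, 0]
    - [0.39, 0, 0, 0, 0, 0, 0]
    - [0.39, 0, 0, 0, 0, 0, 0]
    - [0.39, 0, 0, 0, 0, 0, 0]

```text
clock: 21.75
tool_pos: [0.4976, 0.0957, 0.1809]
eef_rot: [-0.518, 0.855, -0.001, -0.004]
contact_force: [-0.3, -0.6, 0.9]
opening: 0.393
```

```bash
python3 - <<'E'
from h import *
P,y=strad(1.57)
sstate(0);plan([(P,2)],y);snap('wrist','w9')
for l in (1.4,1.5,1.6): print(l,proj('wrist',lev(l,0,.078,.109)[0]))
print(proj('wrist',P))
E
```

```text
Traceback (most recent call last):
  File "h.py", line 60, in sstate
    print('t',round(s['clock'],2),'l',round(l,3),'rad',round(rd*1e3,1),'z',s['tool_pos'][2].round(4),'Fresist',round(-F@t,1),'equiv60',round(-F@t*rd/.06,1),'along',round(F@u,1),'z',round(F[2],1),'hd err',round(hd-ph-np.pi/2,3),'op',s['opening'].round(3),'q7',s['q'][6].round(2), 'tilt',R[:,2].round(3))
                                                                                                                                                                                                                                        ^^^^^^^^^^^^^^^^^^
AttributeError: 'float' object has no attribute 'round'
```

```bash
sed -i "s/s\['opening'\].round(3)/round(s['opening'],3)/" h.py; python3 - <<'E'
from h import *
P,y=strad(1.57)
sstate(0);plan([(P,2)],y);snap('wrist','w9')
for l in (1.4,1.5,1.6): print(l,proj('wrist',lev(l,0,.078,.109)[0]))
print(proj('wrist',P))
E
```

```text
t 21.75 l 1.478 rad 65.0 z 0.1809 Fresist -0.7 equiv60 -0.7 along -0.0 z 0.9 hd err 0.082 op 0.393 q7 -2.18 tilt [-0.006 -0.006 -1.   ]
t 21.75 at [0.4976 0.0957 0.1809] F [-0.3 -0.6  0.9] op 0.39
[2.6, -2.5, 46.5, 0.002, -0.008, -0.01]
[3.0, -2.3, 46.4, 0.0, -0.0, -0.0]
1.4 [247.88021163 221.31043246]
1.5 [256.92431256 222.17729873]
1.6 [266.00384201 222.21273837]
[262.56260784 194.62340377]
```

View pics/w9.png

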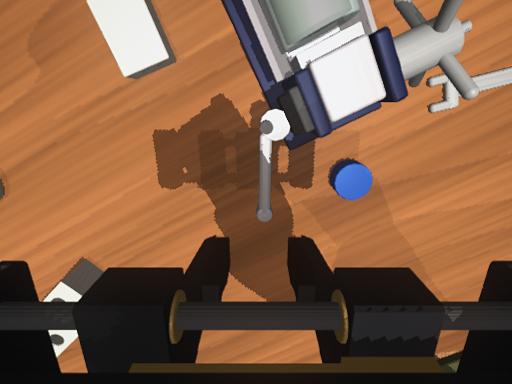

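>>> play_rows:
  increments:
    - [0.39, 3, -2.5, 46.5, 0, -0.008, -0.01]
    - [0.39, 3.5, -2.5, 46.5, 0, 0, 0]
    - [0.39, 0, 0, 0, 0, 0, 0]
    - [0.39, -4, 0, 0, 0, 0, 0]
    - [0.39, -5, 0, 0, 0, 0, 0]
    - [0.39, -5, 0, 0, 0, 0, 0.03]
    - [0.39, -5, 0, 0, 0, 0, 0.03]
    - [0.39, -5, 0, 0, 0, 0, 0.03]

```text
clock: 22.8
tool_pos: [0.5177, 0.1075, 0.0928]
eef_rot: [-0.478, 0.878, -0.002, 0.007]
contact_force: [-0.5, -0.2, -0.0]
opening: 0.388
```

```bash
python3 - <<'E'
from h import *
sstate(-.012)
E
```

```text
t 22.8 l 1.322 rad 56.8 z 0.0928 Fresist -0.4 equiv60 -0.4 along 0.2 z -0.0 hd err 0.147 op 0.388 q7 -2.21 tilt [ 0.013  0.003 -1.   ]
```

>>> play_rows:
  increments:
    - [0.39, -5, 0.5, 0.5, 0, 0, 0.06]
    - [0.39, -5, 0.5, 0.5, 0, 0, 0.06]
    - [0.39, -5, 0.5, 0.5, 0, 0, 0.06]
    - [0.39, -5, 0.5, 0, 0, 0, 0.05]
    - [0.39, -5, 0, 0, 0, 0, 0.04]
    - [0.39, 0, 0, 0, 0, 0, 0]
    - [0.39, 0, 0, 0, 0, 0, 0]
    - [0.39, 0, 0, 0, 0, 0, 0]

```text
clock: 23.8
tool_pos: [0.5334, 0.1308, 0.0921]
eef_rot: [-0.35, 0.937, -0.001, 0.007]
contact_force: [0.1, 0.3, 0.3]
opening: 0.389
```

```bash
python3 - <<'E'
from h import *
sstate(-.012);snap('wrist','w10')
E
```

```text
t 23.8 l 0.904 rad 71.4 z 0.0921 Fresist 0.2 equiv60 0.2 along 0.3 z 0.3 hd err 0.281 op 0.389 q7 -2.41 tilt [ 0.014  0.004 -1.   ]
```

View pics/w10.png

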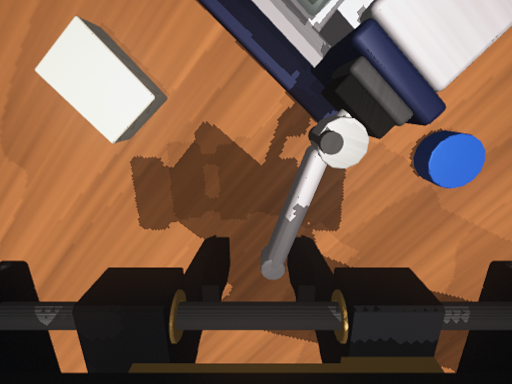

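>>> play_rows:
  increments:
    - [0.39, 7, -5, 0, 0, 0, 0]
    - [0.39, 7, -4, 0, 0, 0, 0]
    - [0.39, 5, 0, 0, 0, 0, 0]
    - [0.39, 4, 0, 0, 0, 0, 0]
    - [0.39, 4, 0, 0, 0, 0, 0]
    - [0.39, 4, 0, 0, 0, 0, 0]
    - [0.39, 0, 0, 0, 0, 0, 0]
    - [0.39, 0, 0, 0, 0, 0, 0]

```text
clock: 24.85
tool_pos: [0.519, 0.104, 0.0927]
eef_rot: [-0.35, 0.937, -0.0, 0.012]
contact_force: [2.1, 0.8, -0.7]
opening: 0.395
```

```bash
python3 - <<'E'
from h import *
sstate(.012)
E
```

```text
t 24.85 l 0.91 rad 53.2 z 0.0927 Fresist 2.2 equiv60 2.0 along -0.2 z -0.7 hd err 0.276 op 0.395 q7 -2.36 tilt [ 0.023  0.008 -1.   ]
```

>>> play_rows:
  increments:
    - [0.39, 3, 2, 0, 0, 0, -0.03]
    - [0.39, 3, 2, 0, 0, 0, -0.03]
    - [0.39, 3, 1, 0, 0, 0, -0.03]
    - [0.39, 3, 1, 0, 0, 0, -0.03]
    - [0.39, 4, 1, 0, 0, 0, -0.03]
    - [0.39, 4, 1, 0, 0, 0, -0.03]
    - [0.39, 4, 1, 0, 0, 0, -0.03]
    - [0.39, 4, 1, 0, 0, 0, -0.03]

```text
clock: 25.85
tool_pos: [0.5095, 0.0945, 0.0929]
eef_rot: [-0.467, 0.884, -0.008, 0.029]
contact_force: [6.9, 4.6, -3.9]
opening: 0.389
```

```bash
python3 - <<'E'
from h import *
sstate(.012)
E
```

```text
t 25.85 l 1.157 rad 53.1 z 0.0929 Fresist 8.2 equiv60 7.3 along -0.8 z -3.9 hd err 0.286 op 0.389 q7 -2.2 tilt [ 0.059  0.013 -0.998]
```

>>> play_rows:
  increments:
    - [0.39, 6, 2.5, 0.5, -0.01, 0.015, -0.06]
    - [0.39, 6, 2.5, 0.5, -0.01, 0.015, -0.06]
    - [0.39, 6, 2.5, 0.5, -0.01, 0.015, -0.06]
    - [0.39, 6, 2.5, 0.5, -0.01, 0.015, -0.06]
    - [0.39, 6, 2, 0.5, 0, 0.01, -0.06]
    - [0.39, 6, 2, 0.5, 0, 0.01, -0.06]
    - [0.39, 6, 1, 0.5, 0, 0.01, -0.06]
    - [0.39, 6, 1, 0.5, 0, 0.01, -0.06]

```text
clock: 26.85
tool_pos: [0.5015, 0.0752, 0.0936]
eef_rot: [-0.677, 0.736, -0.026, 0.002]
contact_force: [1.8, 7.3, 4.1]
opening: 0.388
```

```bash
python3 - <<'E'
from h import *
sstate(.012)
E
```

```text
t 26.85 l 1.54 rad 51.6 z 0.0936 Fresist 7.3 equiv60 6.2 along 1.9 z 4.1 hd err 0.417 op 0.388 q7 -1.93 tilt [ 0.039 -0.036 -0.999]
```

```bash
cat >>h.py <<'E'
def meas():
    s=r.get_state();R=Ro.from_quat(s['eef_rot']).as_matrix();p=s['tool_pos'];g=s['opening']*.088
    best=None
    h=(.1-p[2])
    for yy in (-.009,.009):
        c=p+R@np.array([-g/2,yy,-h]);d=c-HG;rr=np.hypot(d[0],d[1]);ph=(np.arctan2(d[1],d[0])+np.arcsin(.005/rr))%(2*np.pi)
        if best is None or ph>best[0]: best=(ph,rr,d,yy)
    ph,rr,d,yy=best;F=s['contact_force'];T=-(d[0]*F[1]-d[1]*F[0]);l=ph-np.radians(65)-YAW
    hd=np.arctan2(R[1,0],R[0,0])%(2*np.pi)
    out=[]
    for fr in (0,.4e-3):
        N=(T-.12)/(.007*np.sin(l+1.309)+fr);out+=[round(N),round(N+385*(.986+np.cos(l+1.309)))]
    print('t',round(s['clock'],2),'l',round(l,3),'r',round(rr*1e3,1),'corner',yy,'T',round(T,3),'eq60',round(T/.06,1),'F',F.round(1),'N,home (2 fric)',out,'hd err',round(hd-ph-np.pi/2,3),'op',round(s['opening'],3),'z',p[2].round(4),'q7',round(s['q'][6],2),'tilt tool xy',(R.T@[0,0,-1])[:2].round(3))
E
python3 - <<'E'
from h import *
meas()
# refine hinge from w9,w10
s=r.get_state();c=r.get_calibration('wrist');Rt=Ro.from_quat(s['eef_rot']).as_matrix();Rc,tc=c['R'],c['t']
A=Rc@Rt; b=Rc@s['tool_pos']+tc   # cam = A*(tool pt)+b
for q,p,px in (([-.518,.855,-.001,-.004],[.4976,.0957,.1809],[(267,126),(265,214)]),([-.35,.937,-.001,.007],[.5334,.1308,.0921],[(329,141),(272,269)])):
    R2=Ro.from_quat(q).as_matrix();c2=dict(c);c2['R']=A@R2.T;c2['t']=b-A@R2.T@np.array(p)
    for u in px: print(ray('wrist',u,.109,c2).round(4))
E
```

```text
t 26.85 l 1.615 r 67.0 corner 0.009 T 0.486 eq60 8.1 F [1.8 7.3 4.1] N,home (2 fric) [242, 246, 191, 195] hd err 0.342 op 0.388 z 0.0936 q7 -1.93 tilt tool xy [-0.032  0.042]
[0.5526 0.0572 0.109 ]
[0.4886 0.0918 0.109 ]
[0.5515 0.0577 0.109 ]
[0.5257 0.126  0.109 ]
```

```bash
sed -i 's/^HG=.*/HG=np.array([.552,.0578,.1])/' h.py; python3 - <<'E'
from h import *
meas()
P,y=strad(1.0,-.012);plan([(P,7)],np.radians(-138))
E
```

```text
t 26.85 l 1.569 r 68.2 corner 0.009 T 0.488 eq60 8.1 F [1.8 7.3 4.1] N,home (2 fric) [202, 210, 165, 173] hd err 0.388 op 0.388 z 0.0936 q7 -1.93 tilt tool xy [-0.032  0.042]
t 26.85 at [0.5015 0.0752 0.0936] F [1.8 7.3 4.1] op 0.39
[-6.1, -3.8, 0.8, -0.01, -0.003, 0.151]
[-6.6, -2.9, 0.7, -0.01, -0.003, 0.151]
[-7.0, -1.9, 0.7, -0.01, -0.003, 0.151]
[-7.2, -0.8, 0.8, -0.01, -0.003, 0.151]
[-7.2, 0.3, 0.8, -0.01, -0.003, 0.151]
[-7.1, 1.4, 0.8, -0.0, -0.0, 0.0]
[-7.1, 1.4, 0.8, -0.0, -0.0, 0.0]
```

>>> play_rows:
  increments:
    - [0.39, -6, -3, 0.8, -0.01, 0, 0.151]
    - [0.39, -6.5, -2, 0.8, -0.01, 0, 0.151]
    - [0.39, -7, -1, 0.8, -0.01, 0, 0.151]
    - [0.39, -7, 0, 0.8, -0.01, 0, 0.151]
    - [0.39, -7, 1, 0.8, -0.01, 0, 0.151]
    - [0.39, -7, 1.5, 0.8, 0, 0, 0]
    - [0.39, -7, 1.5, 0, 0, 0, 0]
    - [0.39, -6, 1.5, 0, 0, 0, 0]

```text
clock: 27.85
tool_pos: [0.52, 0.1165, 0.0856]
eef_rot: [-0.351, 0.936, -0.005, -0.018]
contact_force: [0.1, 0.5, -1.1]
opening: 0.39
```

```bash
python3 - <<'E'
from h import *
sstate(-.012);meas();plan([(strad(.92,-.012)[0],2)],np.radians(-138))
E
```

```text
t 27.85 l 1.15 rad 65.7 z 0.0856 Fresist 0.4 equiv60 0.4 along 0.3 z -1.1 hd err 0.037 op 0.39 q7 -2.4 tilt [-0.03  -0.022 -0.999]
t 27.85 l 0.841 r 80.9 corner 0.009 T 0.019 eq60 0.3 F [ 0.1  0.5 -1.1] N,home (2 fric) [-17, 152, -16, 153] hd err 0.347 op 0.39 z 0.0856 q7 -2.4 tilt tool xy [-0.037 -0.003]
t 27.85 at [0.52   0.1165 0.0856] F [ 0.1  0.5 -1.1] op 0.39
[-6.5, -5.3, -1.4, 0.003, -0.037, -0.016]
[-6.4, -5.4, -1.2, 0.0, -0.0, -0.0]
```

>>> play_rows:
  increments:
    - [0.39, -6.5, -2, -0.5, 0, 0.02, 0]
    - [0.39, -6.5, -2, -0.5, 0, 0.015, 0]
    - [0.39, -5, -2, -0.5, 0, 0, 0]
    - [0.39, 0, 0, -0.5, 0, 0, 0]
    - [0.39, 7, -2, -0.5, 0, 0, 0]
    - [0.39, 7, 0, 0, 0, 0, 0]
    - [0.39, 6, 0, 0, 0, 0, 0]
    - [0.39, 3, 0, 0, 0, 0, 0]

```text
clock: 28.85
tool_pos: [0.5217, 0.1082, 0.0893]
eef_rot: [-0.353, 0.935, -0.011, -0.033]
contact_force: [2.5, 1.6, -1.7]
opening: 0.391
```

```bash
python3 - <<'E'
from h import *
meas()
E
```

```text
t 28.85 l 0.859 r 72.7 corner 0.009 T 0.208 eq60 3.5 F [ 2.5  1.6 -1.7] N,home (2 fric) [15, 178, 14, 177] hd err 0.335 op 0.391 z 0.0893 q7 -2.41 tilt tool xy [-0.07  -0.004]
```

>>> play_rows:
  increments:
    - [0.39, 1, -4, 0, 0, -0.02, 0]
    - [0.39, 2, -4, 0, 0, -0.02, 0]
    - [0.39, 3, -1, 0, 0, -0.02, 0]
    - [0.39, 4, 0, 0, 0, 0, 0]
    - [0.39, 4, 0, 0, 0, 0, 0]
    - [0.39, 4, 0, 0, 0, 0, 0]
    - [0.39, 4, 0, 0, 0, 0, 0]
    - [0.39, 4, 0, 0, 0, 0, 0]

```text
clock: 29.85
tool_pos: [0.5167, 0.0938, 0.0899]
eef_rot: [-0.357, 0.934, 0.005, 0.009]
contact_force: [5.3, 7.3, -5.5]
opening: 0.388
```

```bash
python3 - <<'E'
from h import *
meas()
E
```

```text
t 29.85 l 1.041 r 61.1 corner 0.009 T 0.498 eq60 8.3 F [ 5.3  7.3 -5.5] N,home (2 fric) [76, 185, 70, 179] hd err 0.16 op 0.388 z 0.0899 q7 -2.33 tilt tool xy [ 0.021 -0.003]
```

>>> play_rows:
  increments:
    - [0.39, 5, 0.5, 0.5, 0, 0, 0]
    - [0.39, 5, 0.5, 0.5, 0, 0, 0]
    - [0.39, 5, 0.5, 0.5, 0, 0, -0.01]
    - [0.39, 5, 0.5, 0.5, 0, 0, -0.01]
    - [0.39, 5, 0.5, 0, 0, 0, -0.02]
    - [0.39, 5, 0.5, 0, 0, 0, -0.02]
    - [0.39, 5, 0.5, 0, 0, 0, -0.02]
    - [0.39, 5, 0.5, 0, 0, 0, -0.02]

```text
clock: 30.85
tool_pos: [0.5101, 0.087, 0.0895]
eef_rot: [-0.411, 0.911, 0.006, 0.041]
contact_force: [6.7, 7.1, -6.7]
opening: 0.387
```

```bash
python3 - <<'E'
from h import *
meas()
E
```

```text
t 30.85 l 1.231 r 60.9 corner 0.009 T 0.59 eq60 9.8 F [ 6.7  7.1 -6.7] N,home (2 fric) [119, 181, 108, 170] hd err 0.089 op 0.387 z 0.0895 q7 -2.23 tilt tool xy [0.079 0.023]
```

```bash
python3 - <<'E'
from h import *
s=r.get_state();p=s['tool_pos']
C=H2-.004*CY-.036*CX;C[2]=.19
B=p+[0.004,.012,.1]
plan([(B,3),(C,5)],JY)
E
```

```text
t 30.85 at [0.5101 0.087  0.0895] F [ 6.7  7.1 -6.7] op 0.39
[-6.5, 0.9, -33.0, -0.012, 0.017, -0.172]
[-6.0, 0.2, -33.1, -0.012, 0.017, -0.172]
[-5.5, -0.4, -33.2, -0.012, 0.017, -0.172]
[35.0, -6.9, -0.7, -0.012, 0.017, -0.172]
[35.7, -0.8, -0.1, -0.0, 0.0, -0.0]
[35.7, -0.8, -0.1, -0.0, 0.0, -0.0]
[35.7, -0.8, -0.1, -0.0, 0.0, -0.0]
[35.7, -0.8, -0.1, -0.0, 0.0, -0.0]
```

>>> play_rows:
  increments:
    - [0.39, -7, 0, 0, 0, 0, 0]
    - [0.39, -6, 0, 0, 0, 0, 0]
    - [0.39, -3, 0, -15, 0, 0.02, 0]
    - [0.39, 0, 0, -40, -0.01, 0.02, 0]
    - [0, 0, 0, -45, -0.012, 0.02, -0.17]
    - [0, 35, -14, 0, -0.012, 0, -0.17]
    - [0, 36, -7, 0, 0, 0, -0.17]
    - [0, 36, 0, 0, 0, 0, -0.17]

```text
clock: 31.85
tool_pos: [0.4914, -0.0151, 0.1919]
eef_rot: [-0.701, 0.713, 0.007, 0.001]
contact_force: [-0.4, -0.1, 0.5]
opening: 0.005
```

```bash
python3 - <<'E'
from h import *
loc();C=H2-.004*CY-.036*CX;C[2]=.19;D=C.copy();D[2]=.14
plan([(C,2),(D,2)],JY)
snap('scene','s11');cv2.imwrite('pics/s11z.png',cv2.resize(cv2.imread('pics/s11.png')[120:240,190:350],(800,600),interpolation=cv2.INTER_CUBIC))
for l in (.8,.9,1,1.1,1.2,1.3): print(l,((proj('scene',lev(l,0,.078,.1)[0])-[190,120]+.4)*5).round())
E
```

```text
t 31.85 nutframe x,y,z mm [-58.6  59.4  91.9] F [-0.4 -0.1  0.5] M [0.   0.04 0.06]
t 31.85 at [ 0.4914 -0.0151  0.1919] F [-0.4 -0.1  0.5] op 0.0
[31.9, -10.8, 0.5, 0.008, 0.011, 0.016]
[31.7, -11.3, 0.9, 0.0, 0.0, 0.0]
[-0.0, -0.0, 25.0, 0.0, -0.0, 0.0]
[-0.0, -0.0, 25.0, 0.0, -0.0, 0.0]
0.8 [623. 384.]
0.9 [624. 372.]
1 [623. 361.]
1.1 [620. 349.]
1.2 [616. 338.]
1.3 [611. 327.]
```

View pics/s11z.png

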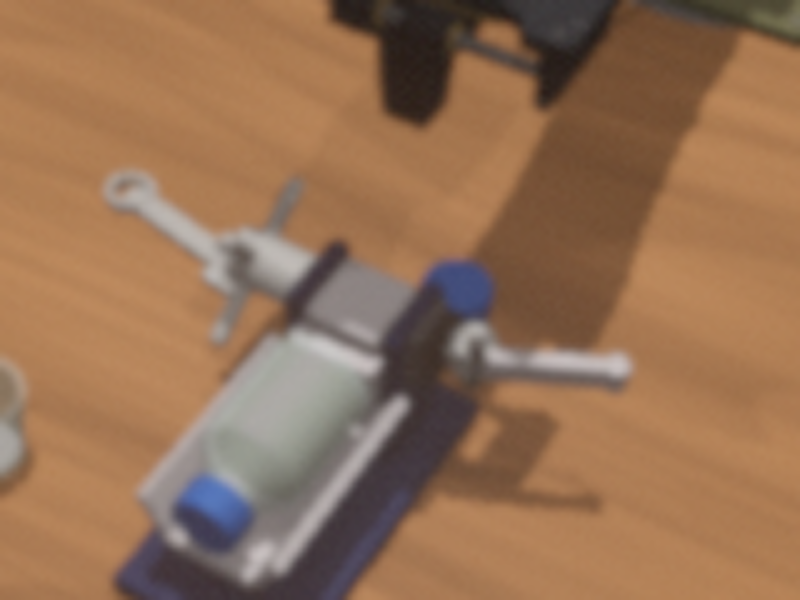

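>>> play_rows:
  increments:
    - [0, 32, -11, 1, 0.008, 0.011, 0.016]
    - [0, 32, -11, 1, 0, 0, 0]
    - [0, 1, 0, 25, 0, 0, 0]
    - [0, 0, 0, 25, 0, 0, 0]
    - [0, 0, 0, 4, 0, 0, 0]
    - [0, 0, 0, 4, 0, 0, 0]
    - [0, 0, 0, 3, 0, 0, 0]
    - [0, 0, 0, 3, 0, 0, 0]

```text
clock: 32.9
tool_pos: [0.5043, -0.0933, 0.125]
eef_rot: [-0.689, 0.725, 0.001, -0.007]
contact_force: [0.1, -0.1, 0.5]
opening: 0.0
```

```bash
python3 - <<'E'
from h import *
loc();snap('wrist','w12')
E
```

```text
t 32.9 nutframe x,y,z mm [-43.1 -18.3  25. ] F [ 0.1 -0.1  0.5] M [0.03 0.01 0.  ]
```

View pics/w12.png

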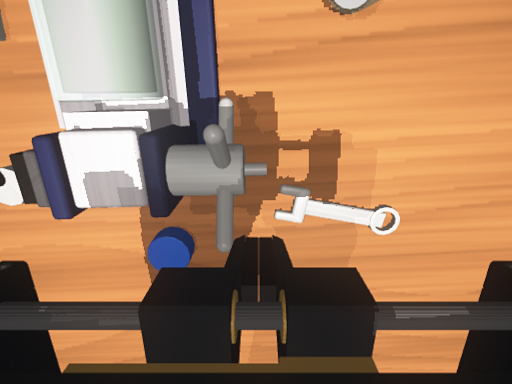

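>>> play_rows:
  increments:
    - [0, 0, 0, -14, 0, 0, 0]
    - [0, -13, -6, 0, 0, 0, 0]
    - [0, -2, 0, 0, 0, 0, 0]
    - [0, 0, 0, 5, 0, 0, 0]
    - [0, 0, 0, 4, 0, 0, 0]
    - [0, 0, 0, 3, 0, 0, 0]
    - [0, 0, 0, 3, 0, 0, 0]
    - [0, 0, 0, 3, 0, 0, 0]

```text
clock: 33.95
tool_pos: [0.5072, -0.0767, 0.1225]
eef_rot: [-0.689, 0.725, 0.004, -0.009]
contact_force: [-3.3, 1.9, 10.3]
opening: 0.006
```

```bash
python3 - <<'E'
from h import *
loc()
E
```

```text
t 33.95 nutframe x,y,z mm [-40.8  -1.6  22.5] F [-3.3  1.9 10.3] M [0.39 0.73 0.05]
```

```bash
python3 - <<'E'
from h import *
loc()
snap('scene','s13');cv2.imwrite('pics/s13z.png',cv2.resize(cv2.imread('pics/s13.png')[140:200,210:290],(800,600),interpolation=cv2.INTER_CUBIC))
cv2.imwrite('pics/s11y.png',cv2.resize(cv2.imread('pics/s11.png')[140:200,210:290],(800,600),interpolation=cv2.INTER_CUBIC))
for t in (.2,.3,.4,.5,.6): print(t,((tips(t)/5-[20,20])*10).round().tolist())
E
```

```text
t 33.95 nutframe x,y,z mm [-40.8  -1.6  22.5] F [-3.3  1.9 10.3] M [0.39 0.73 0.05]
0.2 [[288.0, 212.0], [210.0, 460.0], [334.0, 416.0], [410.0, 182.0]]
0.3 [[276.0, 226.0], [214.0, 470.0], [344.0, 402.0], [408.0, 172.0]]
0.4 [[266.0, 242.0], [218.0, 476.0], [352.0, 388.0], [404.0, 164.0]]
0.5 [[258.0, 258.0], [222.0, 482.0], [362.0, 372.0], [400.0, 156.0]]
0.6 [[248.0, 276.0], [228.0, 486.0], [370.0, 358.0], [394.0, 152.0]]
```

View pics/s13z.png

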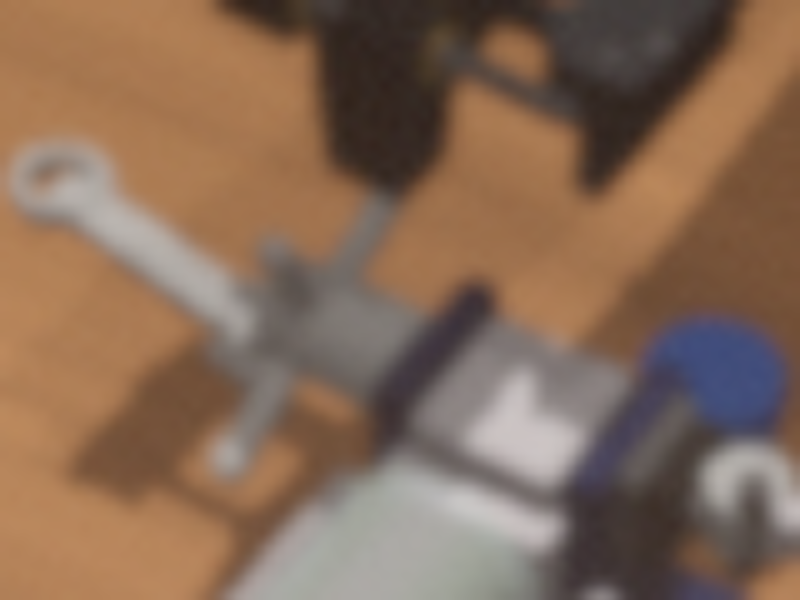

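View pics/s11y.png

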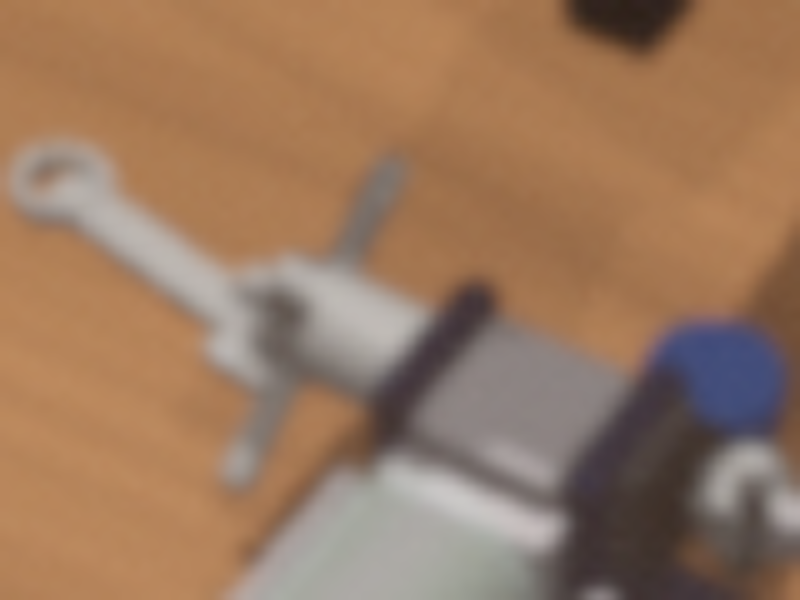

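```bash
python3 - <<'E'
from h import *
s=r.get_state();p=s['tool_pos']
P,y=lev(.85,.028);B=P.copy();B[2]=.19
print(P,y)
plan([(p+[0,0,.07],2),(B,6),(P,2)],y)
E
```

```text
[0.55576935 0.1239044  0.088     ] -1.191128639793479
t 34.0 at [ 0.507  -0.0767  0.1221] F [-2.8  1.   8.2] op 0.0
[0.3, 0.6, -35.0, 0.007, -0.001, -0.144]
[0.1, 0.4, -35.0, 0.007, -0.001, -0.144]
[-30.6, -15.7, 0.2, 0.007, -0.001, -0.144]
[-28.0, -19.9, 0.4, 0.0, -0.0, -0.0]
[-28.0, -19.9, 0.4, 0.0, -0.0, -0.0]
[-28.0, -19.9, 0.4, 0.0, -0.0, -0.0]
[-28.0, -19.9, 0.4, 0.0, -0.0, -0.0]
[-28.0, -19.9, 0.4, 0.0, -0.0, -0.0]
[0.0, -0.0, 51.0, 0.0, 0.0, -0.0]
[0.0, -0.0, 51.0, 0.0, 0.0, -0.0]
```

>>> play_rows:
  increments:
    - [0, 0, 0, -35, 0, 0, 0]
    - [0, 0, 0, -35, 0.007, 0, -0.144]
    - [0, -31, -15, 0, 0.007, 0, -0.144]
    - [0, -29, -18, 0, 0.007, 0, -0.144]
    - [0, -28, -20, 0, 0, 0, 0]
    - [0, -28, -20, 0, 0, 0, 0]
    - [0, -28, -20, 0, 0, 0, 0]
    - [0, -28, -20, 0, 0, 0, 0]

```text
clock: 35.0
tool_pos: [0.5612, 0.1208, 0.1887]
eef_rot: [0.829, -0.559, -0.0, 0.005]
contact_force: [-0.1, -0.8, 0.5]
opening: 0.005
```

```bash
python3 - <<'E'
from h import *
P,y=lev(.85,.028);B=P.copy();B[2]=.19
lstate();plan([(B,2),(P,2)],y);print(proj('wrist',P))
snap('wrist','w14')
snap('scene','s14');cv2.imwrite('pics/s14z.png',cv2.resize(cv2.imread('pics/s14.png')[120:240,190:350],(800,600),interpolation=cv2.INTER_CUBIC))
E
```

```text
t 35.0 l 0.548 rad 62.1 z 0.1887 F resist -0.2 along -0.8 z 0.5 hd-ph 0.306 q7 -1.58
t 35.0 at [0.5612 0.1208 0.1887] F [-0.1 -0.8  0.5] op 0.0
[-2.4, 1.9, -0.7, 0.008, -0.005, 0.004]
[-2.4, 1.9, -0.7, 0.0, -0.0, 0.0]
[0.0, 0.0, 51.0, -0.0, 0.0, 0.0]
[0.0, 0.0, 51.0, -0.0, 0.0, 0.0]
[251.03798282 198.67178831]
```

View pics/w14.png

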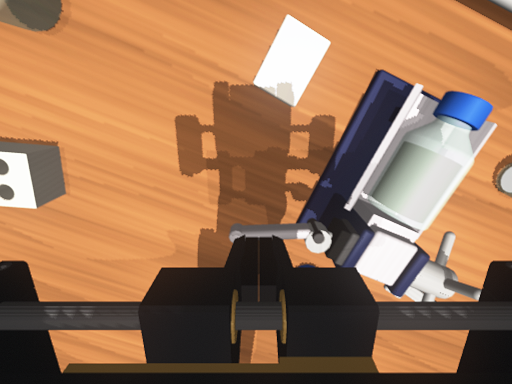

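View pics/s14z.png

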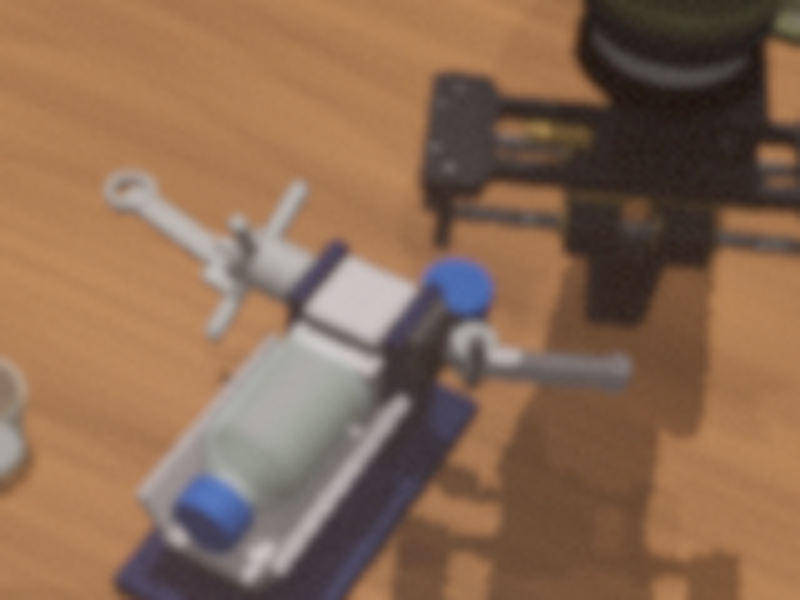

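>>> play_rows:
  increments:
    - [0, -2, 2, 48, 0.008, -0.005, 0]
    - [0, -2, 1, 50, 0, 0, 0]
    - [0, 0, 0, 2, 0, 0, 0]
    - [0, 0, 7, 0, 0, 0, 0]
    - [0, 0, 5, 0, 0, 0, 0]
    - [0, 0, 4, 0.5, 0, 0, 0]
    - [0, 0, 4, 0.5, 0, 0, -0.03]
    - [0, -0.5, 4, 0.5, 0, 0, -0.03]

```text
clock: 36.1
tool_pos: [0.5405, 0.1169, 0.0906]
eef_rot: [0.847, -0.531, 0.006, -0.008]
contact_force: [4.4, 1.2, -3.3]
opening: 0.007
```

```bash
python3 - <<'E'
from h import *
lstate(); print((Ro.from_quat(r.get_state()['eef_rot']).as_matrix().T@[0,0,-1])[:2])
E
```

```text
t 36.1 l 0.896 rad 58.6 z 0.0906 F resist 4.5 along -0.7 z -3.3 hd-ph 0.024 q7 -1.57
[-0.00137981  0.01952547]
```

>>> play_rows:
  increments:
    - [0, -0.5, 4, 1, -0.01, 0, -0.04]
    - [0, -0.5, 4, 1, -0.01, 0, -0.04]
    - [0, -0.5, 5, 1, -0.01, 0, -0.04]
    - [0, -0.5, 5, 1, -0.01, 0, -0.04]
    - [0, -0.5, 5, 1, -0.01, 0, -0.04]
    - [0, -0.5, 5, 1, -0.01, 0, -0.04]
    - [0, -0.5, 5, 1, -0.01, 0, -0.04]
    - [0, -0.5, 5, 1, -0.01, 0, -0.04]

```text
clock: 37.1
tool_pos: [0.5234, 0.1109, 0.0895]
eef_rot: [0.926, -0.377, -0.002, 0.011]
contact_force: [5.0, 4.7, 3.3]
opening: 0.004
```

```bash
python3 - <<'E'
from h import *
lstate(); print((Ro.from_quat(r.get_state()['eef_rot']).as_matrix().T@[0,0,-1])[:2])
E
```

```text
t 37.1 l 1.199 rad 58.6 z 0.0895 F resist 6.8 along 0.2 z 3.3 hd-ph 0.069 q7 -1.37
[-0.0051839  -0.02258996]
```

>>> play_rows:
  increments:
    - [0, -0.5, 6, 0.5, 0, 0, -0.05]
    - [0, -0.5, 6, 0.5, 0, 0, -0.05]
    - [0, -0.5, 6, 0.5, 0, 0, -0.06]
    - [0, -0.5, 6, 0.5, 0, 0, -0.06]
    - [0, -0.5, 6, 0.5, -0.005, 0, -0.06]
    - [0, -0.5, 6, 0.5, -0.005, 0, -0.06]
    - [0, -0.5, 6, 0.5, -0.005, 0, -0.06]
    - [0, -0.5, 6, 0.5, -0.005, 0, -0.06]

```text
clock: 38.1
tool_pos: [0.5043, 0.0947, 0.0896]
eef_rot: [0.991, -0.134, 0.003, 0.003]
contact_force: [1.7, 5.8, 1.9]
opening: 0.003
```

```bash
python3 - <<'E'
from h import *
lstate(); print((Ro.from_quat(r.get_state()['eef_rot']).as_matrix().T@[0,0,-1])[:2])
E
```

```text
t 38.1 l 1.618 rad 58.6 z 0.0896 F resist 6.0 along 0.9 z 1.9 hd-ph 0.154 q7 -1.07
[-0.00621106 -0.00499886]
```

>>> play_rows:
  increments:
    - [0, -0.5, 6, 0.3, 0, 0, -0.02]
    - [0, -0.5, 6, 0.3, 0, 0, -0.02]
    - [0, -0.5, 6, 0.3, 0, 0, -0.03]
    - [0, -0.5, 6, 0.3, 0, 0, -0.03]
    - [0, -0.5, 6, 0.3, 0, 0, -0.03]
    - [0, -0.5, 6, 0.3, 0, 0, -0.03]
    - [0, 0, 6, 0.3, 0, 0, -0.03]
    - [0, 0, 6, 0.3, 0, 0, -0.02]

```text
clock: 39.1
tool_pos: [0.4971, 0.079, 0.0899]
eef_rot: [1.0, -0.006, 0.011, -0.021]
contact_force: [-1.4, 14.4, 3.2]
opening: 0.006
```

```bash
python3 - <<'E'
from h import *
lstate(); print((Ro.from_quat(r.get_state()['eef_rot']).as_matrix().T@[0,0,-1])[:2])
E
```

```text
t 39.1 l 1.913 rad 57.2 z 0.0899 F resist 14.1 along 3.3 z 3.2 hd-ph 0.116 q7 -0.88
[-0.02121762  0.04226155]
```

>>> play_rows:
  increments:
    - [0, 0, 4, 0, 0, 0, 0.03]
    - [0, 0, 4, 0, 0, 0, 0.03]
    - [0, 0, 4, 0, 0, 0, 0.03]
    - [0, 0, -6, 0, 0, 0, 0]
    - [0, 0, -12, 0, 0, 0, 0]
    - [0, 0, -10, -30, 0, 0, 0]
    - [0, 0, 0, -50, 0, 0, 0]
    - [0, 0, 0, -30, 0, 0, 0]

```text
clock: 40.1
tool_pos: [0.4899, 0.0959, 0.2001]
eef_rot: [0.999, -0.043, 0.002, -0.023]
contact_force: [-0.5, 0.8, -0.7]
opening: 0.004
```

```bash
python3 - <<'E'
from h import *
lstate();snap('wrist','w15');print(proj('wrist',HG+[0,0,.009]))
for l in (1.7,1.8,1.9,2.0): print(l,((proj('scene',lev(l,0,.078,.1)[0])-[190,120]+.4)*5).round(),proj('wrist',lev(l,0,.075,.109)[0]).round())
snap('scene','s15');cv2.imwrite('pics/s15z.png',cv2.resize(cv2.imread('pics/s15.png')[120:240,190:350],(800,600),interpolation=cv2.INTER_CUBIC))
E
```

```text
t 40.1 l 1.684 rad 71.5 z 0.2001 F resist 0.6 along 0.8 z -0.7 hd-ph 0.27 q7 -0.81
[324.06772542 234.41032715]
1.7 [577. 289.] [248. 216.]
1.8 [567. 281.] [246. 223.]
1.9 [555. 274.] [246. 231.]
2.0 [543. 268.] [246. 238.]
```

View pics/w15.png

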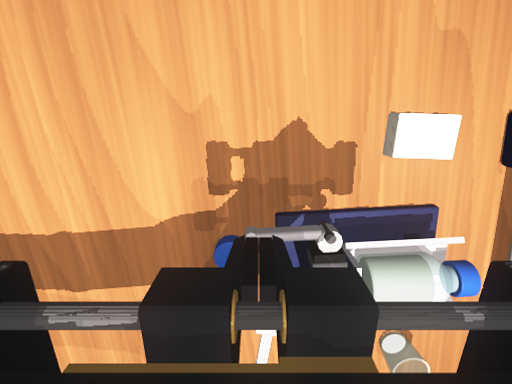

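View pics/s15z.png

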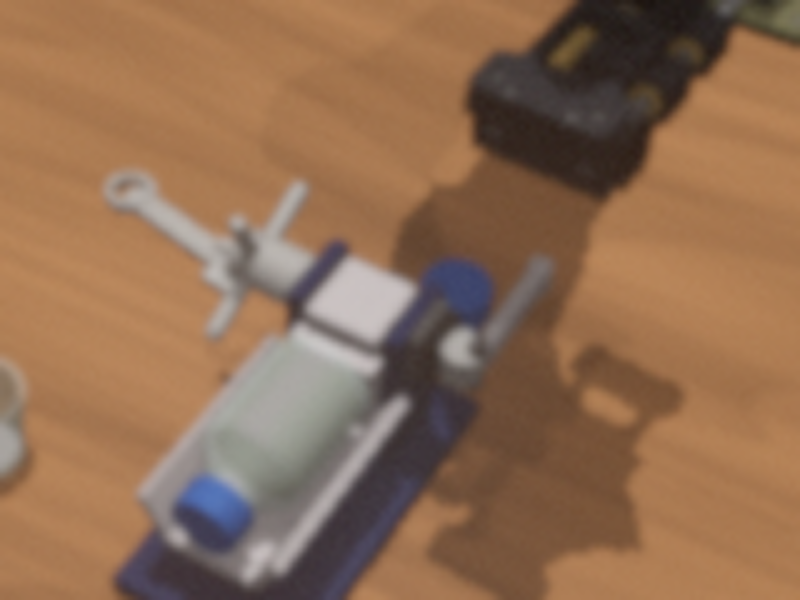

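```bash
python3 - <<'E'
from h import *
a=cv2.imread('pics/s15.png')
b=r.snapshot('scene')[:,:,::-1];print(np.abs(a.astype(int)-b)[120:240,260:350].max(), r.get_state()['contact_force'])
print(r.finish_job())
E
```

```text
31 [ 0.01797795 -0.07829528 -0.00707784]
the job is handed in; nothing more can be done
None
```

I tightened the nut by about 3.4–3.5 rad net and pushed the cam lever fully home. I handed the job in at about 40 s, and no verdict came back. The 3.4–3.5 rad includes a last back-off of about 0.2 rad, made because my readings then put the clamp near the upper end of the allowed range.

**Firm resistance:** on the final close the lever resisted from a value of about 0.9. Its push was about 6.8 N at 1.2 rad and 6 N at 1.6 rad. The 14 N I read at about 1.91–1.95 rad I took to be the stop. All readings stayed under the 18 N limit, but they were taken only at the end of each move, so a brief peak between them could have been missed.

**Lever home:** after I let go, both cameras showed the handle parallel to the base edge, at a value of about 1.96–2.0. The arm was clear of everything, and force on the tool was about 0 N.

**Clamp force:** I never measured this directly. From the lever torque and where the cam bit I estimate 130–160 N, against the required 110–190 N.

**Disagreements between checks:**
- My clamp-force estimates ranged from 138 to 185 N before the back-off.
- After the back-off, the first reading as the lever began to bite (about 0.9 rad) suggested up to 176 N. Uncertainty about where the finger touched the handle could explain it.
- The finger-based lever angle ran up to about 0.1 rad below the camera's.
- The last two scene pictures differed by up to 31 grey levels around the lever. I did not look into why.

**Bystanders:** I moved none of them on purpose, and those in view in the pictures looked unmoved. I did not measure their positions at the end.

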